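Put the bend tester's load weights back in their tray

ROBOT

A 6-joint arm with a two-finger parallel gripper is mounted at the origin on the work surface. World frame = base frame: x ahead of the robot, y to its left, z up, the work surface at z = 0. Lengths are in m, angles in rad, forces in N, time in s.
With the tool pointing down it reaches from about 0.275 to 0.85 m from the base axis. Payload 19 kg.
Tool frame: the origin (TCP) lies on the centre line of the jaws, within the pads' length; the fingertips stand 22 mm ahead of it and the grasp point (between the pads) lies 3 mm ahead of it (bot.tip_extent is the distance from the TCP to the fingertips, in m); x points along the fingers, z is the direction in which the jaws open and shut, and the axes are right-handed (so a half turn about x gives the same grasp; the last joint's range is limited). The gripper opens to 85 mm and grips with 20 to 120 N. Pads are 22 mm wide; open, the fingers measure 114 mm over their backs; the gripper's body (76 mm by 85 mm) begins 54 mm behind the grasp point. The pads swing forward as they close: fully open they stand 13 mm farther back than shut.
Start: joints at [-1.278, 0.15, 1.437, -0, 1.554, -0.134], TCP at [0.238, -0.523, 0.215] pointing down, gripper open.
Joint ranges: [-2.8, 2.8], [-0.68, 2.1], [0.12, 2.68], [-1.39, 4.53], [0.16, 2.79], [-2.81, 2.81]. Speed limits (rad/s): [1.89, 1.89, 2.22, 3.01, 3.01, 3.01].

INTERFACE

Orientations are given as a unit quaternion [x, y, z, w].
In Python, from workcell import bot gives the robot as it stands. The module is installed in compiled form; this text tells all that it offers.
- The arm moves only by the tool play_rows, never from a script. Its argument "steps" is a list of rows, each an object with "dp": the shift along the tool's x, y, z in mm, a list of three; "angular": the turn, a rotation vector about the tool's x, y, z in degrees, a list of three; "claw": the opening, from 0 (shut) to 1 (fully open). A call has 1 to 8 rows; each row shifts and turns the commanded pose from where the row before left it, along the tool's axes as they then stand; what a row does not reach is not made up. A row lasts 1/8 s, in which the tool goes at most 62.5 mm and 10.7 degrees, less where a joint would pass 70% of its speed; a pose out of reach is approached as far as the arm can. A call is refused whole if a number of a shift passes 62.5 or a number of a turn 10.7, either way. A call with a gripper value outside its range is refused whole. The fingers move at their own pace and stop on an object; the grip force is fixed at half the most. Time passes only in rows, so rows that do not move let the fingers close. It gives the time, the measured TCP pose, the force and the opening at its end, in the units of the state.
- bot.observe(): the state, without advancing time (a new reading comes with each control period).
- bot.snapshot(name): name is "side" or "top"; returns a dict with "img" (420x560x3 uint8, blue, green, red), "intrinsics" (3x3 intrinsics, pixels), "origin" and "attitude" of the camera in the world. Camera axes: x right, y up, looking along -z (the intrinsics and any distortion apply to the point x, -y, -z); pixel columns grow to the right and rows downward; lengths in m; the calibration is good to about 2 mm. A picture is of the moment at which its call begins. There is no depth.
- bot.sign_off(): hands the job in, once; it reports no verdict.
The state is a dict: "time_s": time; "q": joint angles; "dq": joint speeds; "effort": joint torques, N m; "tcp_pos": TCP position; "orientation": TCP orientation; "wrist_force": force on the tool from outside, world axes, zero at the start; "torque": the same for the moment, N m; "width": opening from 0.0 (shut) to 1.0 (fully open).
Only numpy, scipy, OpenCV 4.12 (cv2) and the standard library are available. Lean on these libraries where they do the work, as an engineer would, in place of code of your own. Each camera call takes 0.05 s, during which the arm holds its last target. There are 200 camera calls.

TASK

Put the four steel load weights, the ones with a hanging eye on top, back in the weight tray, each standing upright on the floor of the well made for its size: the widest weight in the widest well, and so on down to the smallest. Leave the two plain steel mandrels, which have a bore instead of an eye, where they stand. Set the weights down without dropping them, and knock none of them over.

Things in the scene. Friction and masses are not known exactly. Their poses are not given: they have to be found in the camera images.
- weight_500g_center (a point): The widest load weight: upright solid steel cylinder 50 mm in diameter, 33 mm high, loose on the bench, with a thin upright ring (hanging eye, 27 mm wide, 4 mm thick) on its top; 63 mm in all, 500 g. Point: on the axis, 16.5 mm above the underside; z up, x along the ring's width. Grip round the cylinder from above, fingertips 10-14 mm above its underside (the eye between the fingers).
- weight_250g_center (a point): The second widest load weight: upright solid steel cylinder 38 mm in diameter, 30 mm high, loose on the bench, with a thin upright ring (hanging eye, 24 mm wide, 4 mm thick) on its top; 57 mm in all, 250 g. Point: on the axis, 15 mm above the underside; z up, x along the ring's width. Weights and mandrels are 100 mm or more apart, centre to centre; nothing else is within 45 mm of their axes.
- weight_120g_center (a point): The third widest load weight: upright solid steel cylinder 28 mm in diameter, 26 mm high, loose on the bench, with a thin upright ring (hanging eye, 20 mm wide, 4 mm thick) on its top; 48 mm in all, 120 g. Point: on the axis, 13 mm above the underside; z up, x along the ring's width. Grip as the widest.
- weight_60g_center (a point): The smallest load weight: upright solid steel cylinder 20 mm in diameter, 24 mm high, loose on the bench, with a thin upright ring (hanging eye, 16 mm wide, 4 mm thick) on its top; 43 mm in all, 60 g. Point: on the axis, 12 mm above the underside; z up, x along the ring's width. Grip as the widest.
- nest_500g_well (a point): The widest well, for the 50 mm weight: round, 62 mm in diameter, 9 mm deep, dark flat floor, in the middle of a beech block 85 mm square. Point: centre of the well's floor, 13 mm above the bench; z up, x and y along the block's sides. The 4 fixed blocks stand 2 by 2, 86 mm apart, in a grey tray 188 mm square; tray pose and block order change.
- nest_250g_well (a point): The second widest well, for the 38 mm weight: round, 50 mm in diameter, 9 mm deep, dark flat floor, in the middle of a beech block 85 mm square. Point: centre of the well's floor, 13 mm above the bench; z up, x and y along the block's sides. Block top flush with the tray's rim, 22 mm above the bench.
- nest_120g_well (a point): The third widest well, for the 28 mm weight: round, 40 mm in diameter, 9 mm deep, dark flat floor, in the middle of a beech block 85 mm square. Point: centre of the well's floor, 13 mm above the bench; z up, x and y along the block's sides. Too narrow for fingers beside the weight: they stay above the block.
- nest_60g_well (a point): The smallest well, for the 20 mm weight: round, 32 mm in diameter, 9 mm deep, dark flat floor, in the middle of a beech block 85 mm square. Point: centre of the well's floor, 13 mm above the bench; z up, x and y along the block's sides. Open the fingers just 10 mm a side when letting go beside placed weights.
- mandrel_38_center (a point): A bending mandrel, not a weight: upright plain steel cylinder 38 mm in diameter, 30 mm high, with no eye; its flat top shows a dark bore 14 mm wide. Loose; stays where it stands. Point: on its axis, 15 mm above its underside; z up.
- mandrel_28_center (a point): A bending mandrel, not a weight: upright plain steel cylinder 28 mm in diameter, 26 mm high, with no eye; its flat top shows a dark bore 12 mm wide. Loose; stays where it stands. Point: on its axis, 13 mm above its underside; z up.
There are look-alikes about, which are no part of the job. Leave any green or purple look-alike of the part that bears mandrel_28_center alone.

How it is judged:
By the outcome, as a careful person would: the job done as asked, in the order asked, and still so for the second after the job is handed in, with the robot touching nothing.
It also fails if it takes over 106 s, if anything falls off the work surface, if the arm or the gripper's body presses on something with over 40 N, if the wrist force passes 120 N, or if a joint passes its speed limit or range.

## Working session

There is one attempt and no reset: what is moved stays moved. The work goes in short steps, Python scripts to look and compute and a tool call to move; the robot and the scene stay as the last step left them, time stands still between calls to the robot, and variables do not carry over. Pictures are saved under pics/ and viewed, about 12 in all and at most 16, crops included, and the job is handed in when it is done.

Besides the shell and the picture viewer there is one more tool, called after ">>>" by a JSON object that holds its "api" and its "payload". play_rows: Moves the arm, as the interface text tells. Its arguments: {"type":"object","properties":{"steps":{"type":"array"}},"required":["steps"]}

```bash
mkdir -p pics
cat > h.py <<'E'
import numpy as np, cv2
from workcell import bot
from scipy.spatial.transform import Rotation as R
def rot(a):
    a=np.array(a,float)
    return a if a.shape==(3,3) else R.from_quat(a).as_matrix()
def ray(s,u,v):
    K=np.array(s["intrinsics"]); d=np.linalg.inv(K)@[u,v,1]
    return np.array(s["origin"]), rot(s["attitude"])@[d[0],-d[1],-d[2]]
def onz(s,u,v,z):
    o,d=ray(s,u,v); return o+d*(z-o[2])/d[2]
def proj(s,p):
    c=rot(s["attitude"]).T@(np.array(p)-s["origin"]); q=np.array(s["intrinsics"])@[c[0],-c[1],-c[2]]
    return q[:2]/q[2]
E
python3 - <<'E'
from h import *
print(bot.observe())
for n in("top","side"):
    s=bot.snapshot(n); cv2.imwrite(f"pics/{n}0.png",s["img"]); print({k:v for k,v in s.items() if k!="img"})
E
```

```text
{'time_s': 0.0, 'q': array([-1.27797770e+00,  1.50964650e-01,  1.43801192e+00, -1.83525412e-05,
        1.55378644e+00, -1.34027379e-01]), 'dq': array([-0.00053737, -0.00126936, -0.00085267,  0.00019334,  0.0009513 ,
       -0.00012471]), 'effort': array([-7.88957932e-04, -7.13050818e+01, -5.70869100e+01, -3.36926587e-04,
        8.95101781e-03,  3.43371539e-05]), 'tcp_pos': array([ 0.23793818, -0.52317783,  0.21469714]), 'orientation': array([ 0.38301594,  0.59487809, -0.38248889,  0.59423993]), 'wrist_force': array([-0.2400744 ,  0.06741024,  0.06090999]), 'torque': array([-0.01644181, -0.01916636, -0.0253863 ]), 'width': 0.999647370774381}
{'intrinsics': array([[415.81453839,   0.        , 277.36962762],
       [  0.        , 415.81453839, 214.93601921],
       [  0.        ,   0.        ,   1.        ]]), 'origin': array([0.4480985 , 0.00449419, 0.9211542 ]), 'attitude': array([ 0.03050545, -0.03301723, -0.70246435,  0.71029791])}
{'intrinsics': array([[439.64120092,   0.        , 285.21822151],
       [  0.        , 439.64120092, 210.01971199],
       [  0.        ,   0.        ,   1.        ]]), 'origin': array([ 0.49126038, -0.64591004,  0.71270694]), 'attitude': array([ 0.37651589, -0.00376687, -0.03416131,  0.92577244])}
```

View pics/top0.png

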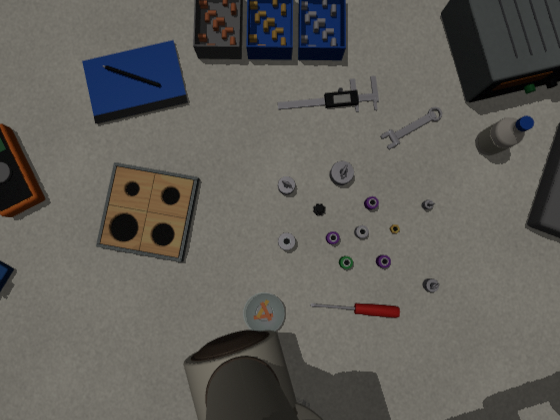

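View pics/side0.png

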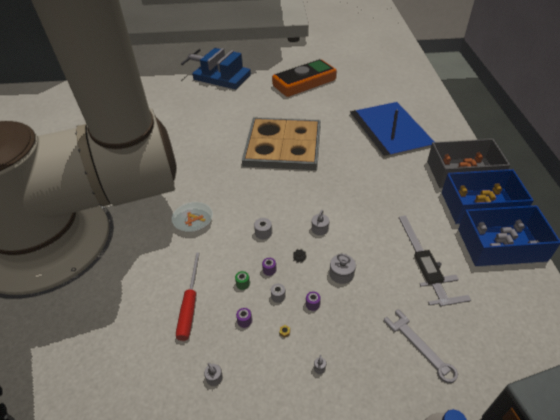

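Candidates (top view): eyed objects at (342,173) 500 g, (287,185) 250 g, (431,285) 120 g, (428,205) 60 g. Not wanted: mandrels with a bore at (287,242) and (362,231); purple look-alikes at (372,203), (333,238), (384,261) and a green one at (346,262); the black knob at (319,210) and the brass nut at (394,229). The wells are in the tray near (149,212). I'll check with a close crop.

```bash
cat > m.py <<'E'
from h import *
s=bot.snapshot("top"); im=s["img"]
c=im[150:310,262:452]; cv2.imwrite("pics/crop1.png",cv2.resize(cv2.convertScaleAbs(c,alpha=1.4),None,fx=3.7,fy=3.7,interpolation=cv2.INTER_CUBIC))
hsv=cv2.cvtColor(im,cv2.COLOR_BGR2HSV)
# tray: beech
m=cv2.inRange(hsv,(5,70,60),(25,255,255)); m[:, 210:]=0; m[:160]=0; m[265:]=0; m[:,:95]=0
m=cv2.morphologyEx(m,cv2.MORPH_CLOSE,np.ones((5,5)))
k=max(cv2.findContours(m,cv2.RETR_EXTERNAL,cv2.CHAIN_APPROX_NONE)[0],key=cv2.contourArea)
P=np.array([onz(s,u,v,.022)[:2]*1000 for u,v in k[:,0]],np.float32)
r=cv2.minAreaRect(P); print("tray",r)
C=np.array(r[0]);a=np.radians(r[2]);g=cv2.cvtColor(im,cv2.COLOR_BGR2GRAY)
for i in(-1,1):
  for j in(-1,1):
    p=C+43*i*np.array([np.cos(a),np.sin(a)])+43*j*np.array([-np.sin(a),np.cos(a)])
    u,v=proj(s,[*p/1000,.013]); x,y=int(u)-22,int(v)-22
    b=(g[y:y+44,x:x+44]<45).astype(np.uint8); n,l,st,ce=cv2.connectedComponentsWithStats(b)
    q=l[22,22]; w=onz(s,ce[q][0]+x,ce[q][1]+y,.0175)[:2]*1000
    print("well",p.round(1),"px",round(u),round(v),"dark area",st[q][4] if q else None,"blobctr",w.round(1))
E
python3 m.py
```

```text
tray ((534.2297973632812, 285.1846923828125), (171.46505737304688, 172.7136993408203), 80.491455078125)
well [569.5 235.7] px 171 196 dark area 251 blobctr [570.1 236.6]
well [484.7 249.9] px 163 234 dark area 391 blobctr [485.2 250.7]
well [583.7 320.5] px 133 189 dark area 158 blobctr [584.2 321.7]
well [498.9 334.7] px 125 227 dark area 621 blobctr [499.3 336. ]
```

View pics/crop1.png

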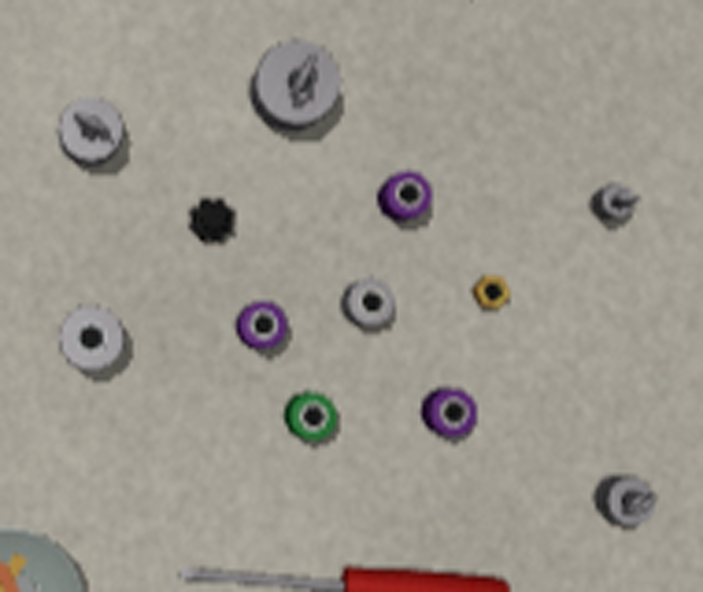

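The crop confirms it: four eyed weights with disc-top centres at about (342.3,172.7), (287.1,184.9), (431.5,285.1) and (428,204.9). The two plain steel ones have bores. Well sizes are clear from the dark areas.

```bash
cat > t.py <<'E'
from h import *
import sys
W={'500':(342.3,172.7,.033),'250':(287.1,184.9,.030),'120':(431.5,285.1,.026),'60':(428,204.9,.024)}
o=bot.observe(); M=rot(o["orientation"]); p=np.array(o["tcp_pos"])
print("p",(p*1000).round(1),"w",round(o["width"],3),"F",np.round(o["wrist_force"],1),"t",o["time_s"],"tip",bot.tip_extent)
print("tool x",M[:,0].round(3),"y",M[:,1].round(3),"z",M[:,2].round(3))
def to(x,y,z): print("to",x,y,z,"-> dp",(M.T@(np.array([x,y,z])-p*1000)).round(1))
if len(sys.argv)>3: to(*map(float,sys.argv[1:4]))
E
python3 t.py
python3 - <<'E'
from h import *
s=bot.snapshot("top")
for n,(u,v,z) in {'500':(342.3,172.7,.033),'250':(287.1,184.9,.030),'120':(431.5,285.1,.026),'60':(428,204.9,.024)}.items():
    print(n,(onz(s,u,v,z)*1000).round(1))
    p=onz(s,u,v,z); t=bot.snapshot("side"); print(" side px",proj(t,p).round(1))
s=cv2.imread("pics/side0.png")
cv2.imwrite("pics/scrop.png",cv2.resize(s[200:390,190:370],None,fx=3,fy=3,interpolation=cv2.INTER_CUBIC))
E
python3 t.py 500 0 160
```

```text
p [ 238.  -523.2  214.8] w 1.0 F [-0.  -0.2 -0.5] t 0.15 tip 0.022
tool x [-0.     0.001 -1.   ] y [0.91  0.414 0.   ] z [ 0.414 -0.91  -0.001]
500 [ 621.6 -137.8   33. ]
 side px [342.  263.8]
250 [594.  -18.6  30. ]
 side px [320.1 220.4]
120 [ 382.3 -328.5   26. ]
 side px [212.8 370.4]
60 [ 554.6 -325.5   24. ]
 side px [318.8 361.5]
p [ 238.  -523.4  215.1] w 1.001 F [-0.7 -0.2 -0.6] t 0.4 tip 0.022
tool x [-0.  0. -1.] y [0.91  0.414 0.   ] z [ 0.414 -0.91  -0.   ]
to 500.0 0.0 160.0 -> dp [  55.3  455.2 -367.9]
```

View pics/scrop.png

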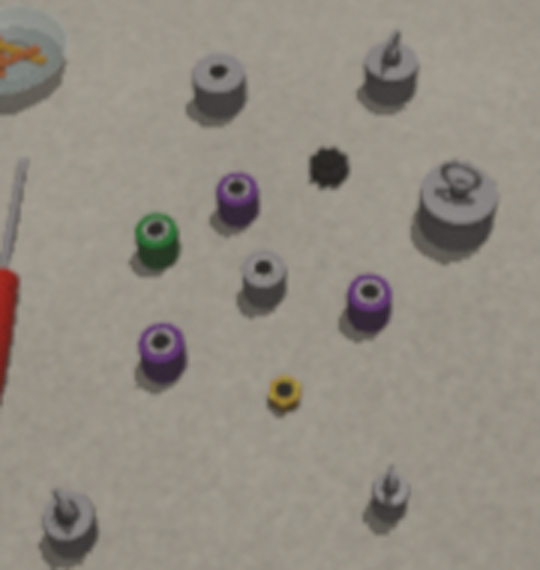

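The side view agrees with the top-view positions to about 2 mm. I'm moving to the 500 g weight.

>>> {"api": "play_rows", "payload": {"steps": [{"dp": [5, 42, -16], "angular": [0, 0, 0], "claw": 0.8}, {"dp": [5, 42, -16], "angular": [0, 0, 0], "claw": 0.8}, {"dp": [5, 42, -16], "angular": [0, 0, 0], "claw": 0.8}, {"dp": [5, 42, -16], "angular": [0, 0, 0], "claw": 0.8}, {"dp": [10, 42, -16], "angular": [0, 0, 0], "claw": 0.8}, {"dp": [10, 42, -16], "angular": [0, 0, 0], "claw": 0.8}, {"dp": [10, 42, -16], "angular": [0, 0, 0], "claw": 0.8}, {"dp": [10, 42, -16], "angular": [0, 0, 0], "claw": 0.8}]}}

```text
time_s: 1.4
tcp_pos: [0.4918, -0.2666, 0.1551]
orientation: [0.383, 0.594, -0.383, 0.595]
wrist_force: [1.1, -0.8, 1.2]
width: 0.802
```

>>> {"api": "play_rows", "payload": {"steps": [{"dp": [10, 42, -16], "angular": [0, 0, 0], "claw": 0.8}, {"dp": [10, 42, -16], "angular": [0, 0, 0], "claw": 0.8}, {"dp": [10, 42, -16], "angular": [0, 0, 0], "claw": 0.8}, {"dp": [10, 42, -16], "angular": [0, 0, 0], "claw": 0.8}, {"dp": [0, 5, 0], "angular": [0, 0, 0], "claw": 0.8}, {"dp": [0, 0, 0], "angular": [0, 0, 0], "claw": 0.8}]}}

```text
time_s: 2.15
tcp_pos: [0.6218, -0.138, 0.1152]
orientation: [0.383, 0.595, -0.383, 0.595]
wrist_force: [-0.3, -0.6, 0.3]
width: 0.802
```

```bash
python3 t.py 621.6 -138 100
python3 - <<'E'
from h import *
s=bot.snapshot("side")["img"]; t=bot.snapshot("top")["img"]
a=cv2.resize(s[150:300,250:450],(800,600)); cv2.imwrite("pics/a1.png",a)
E
```

```text
p [ 621.8 -138.   115.2] w 0.802 F [-0.3 -0.6  0.3] t 2.15 tip 0.022
tool x [-0. -0. -1.] y [ 0.91   0.414 -0.   ] z [ 0.414 -0.91  -0.   ]
to 621.6 -138.0 100.0 -> dp [15.2 -0.2 -0.1]
```

View pics/a1.png

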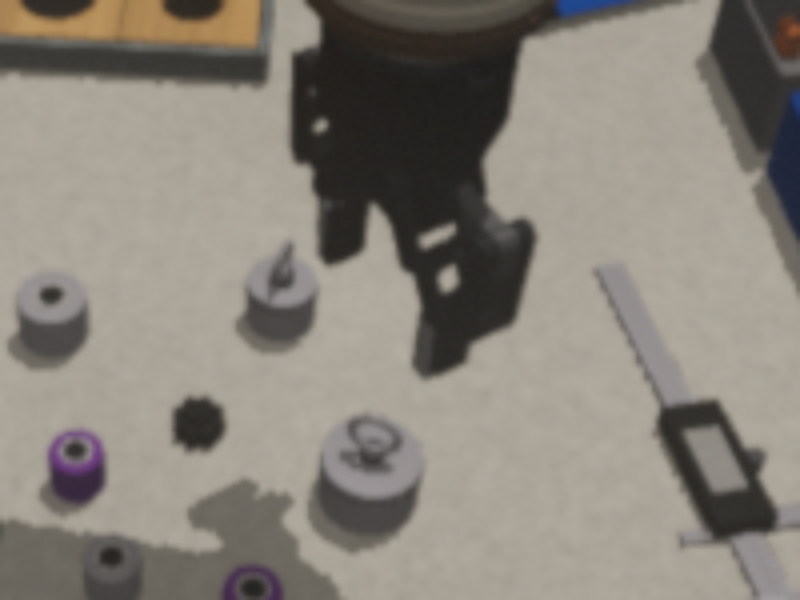

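Run:
```python
from h import *
s=bot.snapshot("side"); z=np.array([.414,-.91,0]); y=np.array([.91,.414,0])
for zz in(.093,.102):
  for k in(-1,1):
    for j in (-1,1):
      q=proj(s,np.array([.6218,-.138,zz])+k*.034*z+j*.011*y); print(zz,k,j,((q-[250,150])*4).round())
```

```text
0.093 -1 -1 [318. 335.]
0.093 -1 1 [358. 318.]
0.093 1 -1 [400. 436.]
0.093 1 1 [441. 417.]
0.102 -1 -1 [319. 322.]
0.102 -1 1 [359. 305.]
0.102 1 -1 [402. 423.]
0.102 1 1 [443. 404.]
```

Run:
```python
from h import *
s=bot.snapshot("top"); a=s["img"][100:250,260:460].copy()
a=cv2.resize(cv2.convertScaleAbs(a,alpha=1.5,beta=20),(800,600),interpolation=cv2.INTER_CUBIC); cv2.imwrite("pics/a2.png",a)
z=np.array([.414,-.91,0])
for zz in(.093,.13):
  for k in(-1,1):
      print(zz,k,((proj(s,np.array([.6218,-.138,zz])+k*.034*z)-[260,100])*4).round())
```

```text
0.093 -1 [287. 294.]
0.093 1 [409. 241.]
0.13 -1 [298. 280.]
0.13 1 [425. 224.]
```

View pics/a2.png

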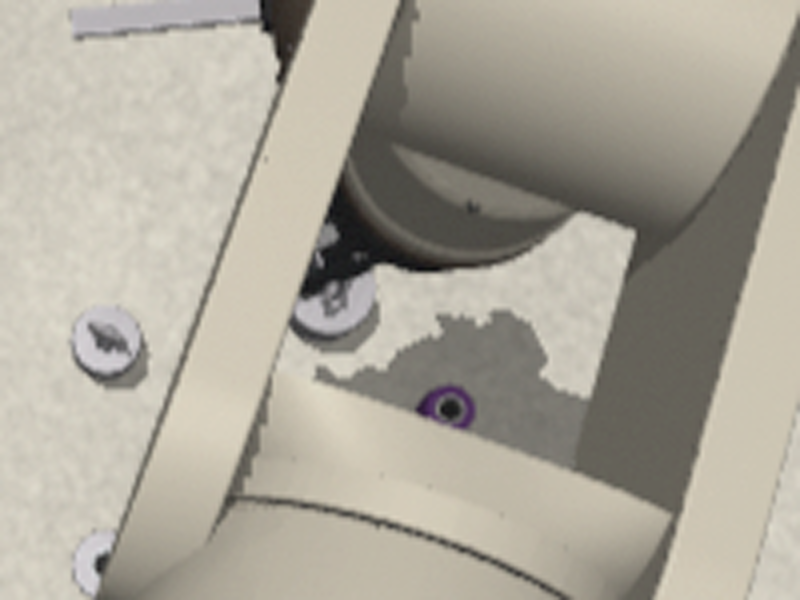

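Laterally the jaws sit over the weight, but the tips look higher than the stated geometry says. I'll lower part of the way and look again.

>>> {"api": "play_rows", "payload": {"steps": [{"dp": [15, 0, 0], "angular": [0, 0, 0], "claw": 0.8}, {"dp": [15, 0, 0], "angular": [0, 0, 0], "claw": 0.8}, {"dp": [10, 0, 0], "angular": [0, 0, 0], "claw": 0.8}, {"dp": [10, 0, 0], "angular": [0, 0, 0], "claw": 0.8}, {"dp": [0, 0, 0], "angular": [0, 0, 0], "claw": 0.8}]}}

```text
time_s: 2.98
tcp_pos: [0.6215, -0.1377, 0.0643]
orientation: [0.383, 0.595, -0.383, 0.594]
wrist_force: [-0.4, 0.0, -0.1]
width: 0.794
```

```bash
python3 t.py 621.6 -138 34
python3 - <<'E'
from h import *
s=bot.snapshot("side"); cv2.imwrite("pics/a3.png",cv2.resize(cv2.convertScaleAbs(s["img"][180:300,270:430],alpha=1.6,beta=25),(800,600)))
z=np.array([.414,-.91,0]); y=np.array([.91,.414,0])
for zz in(.043,.055):
  for k in(-.034,.034,.044):
      print(zz,k,((proj(s,np.array([.6218,-.138,zz])+k*z-.011*y)-[270,180])*5).round())
E
```

```text
p [ 621.5 -137.7   64.3] w 0.794 F [-0.4  0.  -0.1] t 2.975 tip 0.022
tool x [-0.001  0.001 -1.   ] y [ 0.91   0.414 -0.001] z [ 0.414 -0.91  -0.001]
to 621.6 -138.0 34.0 -> dp [30.3  0.   0.3]
0.043 -0.034 [290. 353.]
0.043 0.034 [389. 479.]
0.043 0.044 [404. 498.]
0.055 -0.034 [292. 334.]
0.055 0.034 [391. 459.]
0.055 0.044 [407. 479.]
```

View pics/a3.png

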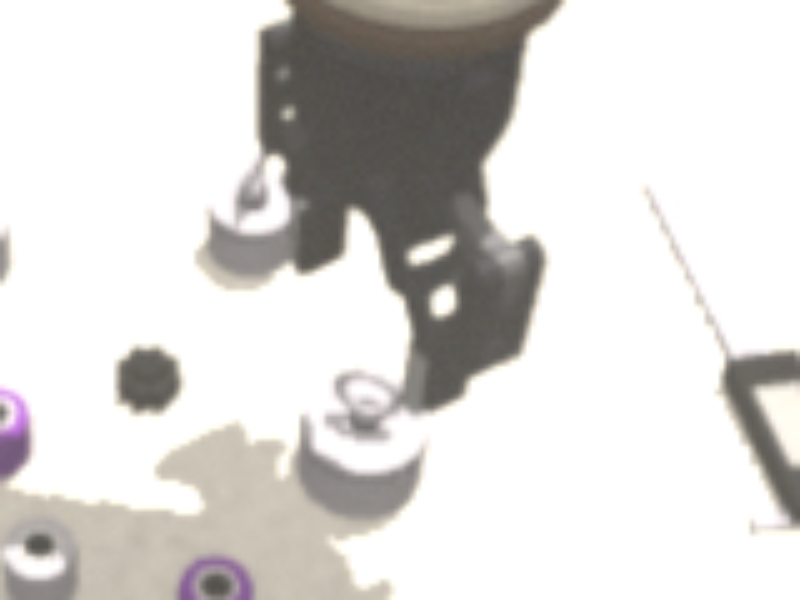

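Run:
```python
from h import *
s=bot.snapshot("top"); a=cv2.resize(cv2.convertScaleAbs(s["img"][100:250,260:460],alpha=1.8,beta=40),(800,600),interpolation=cv2.INTER_CUBIC)
z=np.array([.414,-.91,0]); y=np.array([.91,.414,0]); c=np.array([.6215,-.1377,0])
for zz,dy,col in((.048,0,(0,0,255)),(.092,0,(0,255,0)),(.048,.042,(255,0,0))):
  for k0,k1 in((-.034,-.046),(.034,.046)):
    P=[((proj(s,c+[0,dy,zz]+k*z+j*.011*y)-[260,100])*4).astype(int) for k,j in((k0,-1),(k0,1),(k1,1),(k1,-1))]
    cv2.polylines(a,[np.array(P,np.int32)],True,col,2)
cv2.imwrite("pics/a4.png",a)
```

```text
(no output)
```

View pics/a4.png

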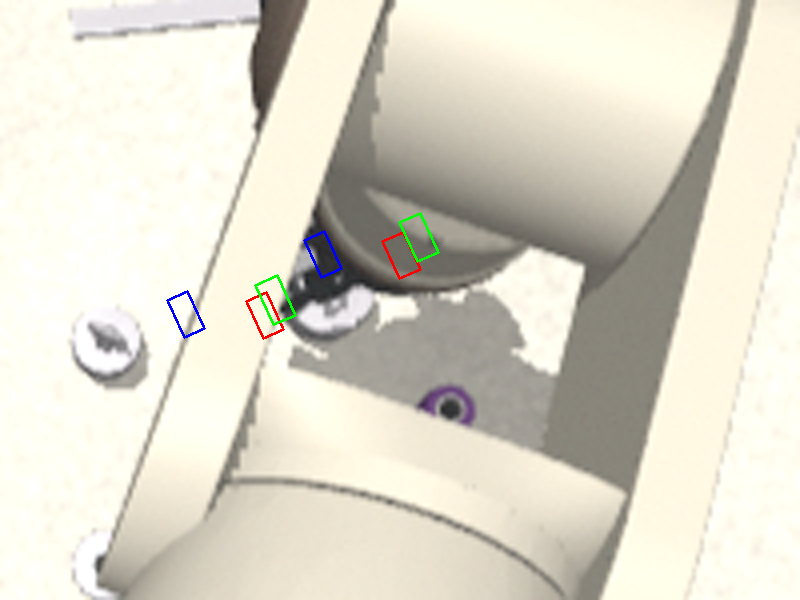

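Top view: the left finger sits to the left of the weight, and the alignment in the plane is right (the blue offset hypothesis is ruled out). So only the height is in doubt, and I can lower in steps.

>>> {"api": "play_rows", "payload": {"steps": [{"dp": [10, 0, 0], "angular": [0, 0, 0], "claw": 0.8}, {"dp": [10, 0, 0], "angular": [0, 0, 0], "claw": 0.8}, {"dp": [5, 0, 0], "angular": [0, 0, 0], "claw": 0.8}, {"dp": [0, 0, 0], "angular": [0, 0, 0], "claw": 0.8}]}}

```text
time_s: 3.58
tcp_pos: [0.6216, -0.1378, 0.0397]
orientation: [0.383, 0.595, -0.383, 0.594]
wrist_force: [-0.8, 0.2, 0.0]
width: 0.8
```

Run:
```python
from h import *
s=bot.snapshot("side"); a=cv2.resize(cv2.convertScaleAbs(s["img"][190:310,270:430],alpha=1.3,beta=15),(800,600),interpolation=cv2.INTER_CUBIC)
z=np.array([.414,-.91,0]); y=np.array([.91,.414,0]); c=bot.observe()["tcp_pos"]; print(c)
for dz,col in((-.022,(0,0,255)),(.02,(0,255,0))):
  for k0,k1 in((-.034,-.046),(.034,.046)):
    P=[((proj(s,c+[0,0,dz]+k*z+j*.011*y)-[270,190])*5).astype(int) for k,j in((k0,-1),(k0,1),(k1,1),(k1,-1))]
    cv2.polylines(a,[np.array(P,np.int32)],True,col,1)
cv2.imwrite("pics/a5.png",a)
```

```text
[ 0.62182363 -0.13788202  0.04016962]
```

View pics/a5.png

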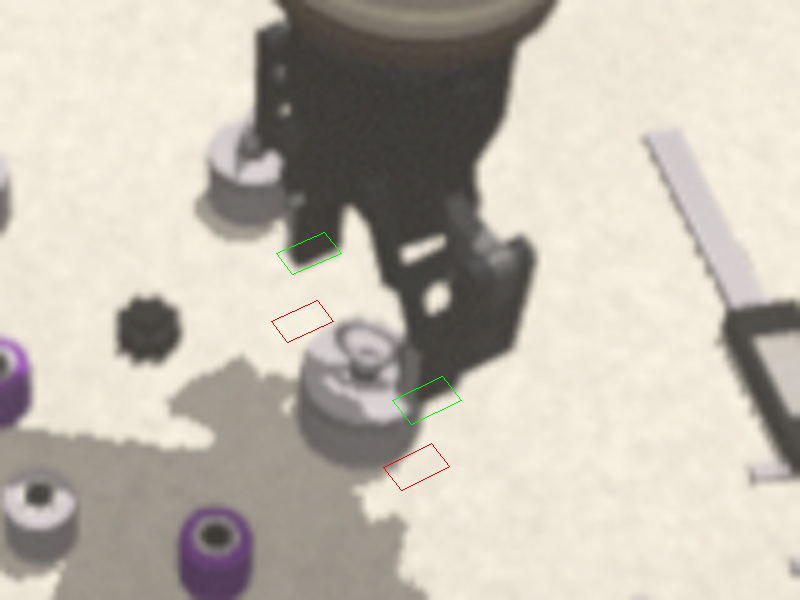

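The image shows the fingertips about 20 mm above the reported TCP height, not 22 mm below it, so the stated height does not match what I see. I'll keep lowering in small steps, watching the force and checking against the picture.

>>> {"api": "play_rows", "payload": {"steps": [{"dp": [6, 0, 0], "angular": [0, 0, 0], "claw": 0.8}, {"dp": [6, 0, 0], "angular": [0, 0, 0], "claw": 0.8}, {"dp": [6, 0, 0], "angular": [0, 0, 0], "claw": 0.8}, {"dp": [0, 0, 0], "angular": [0, 0, 0], "claw": 0.8}]}}

```text
time_s: 4.12
tcp_pos: [0.6215, -0.1378, 0.0216]
orientation: [0.383, 0.595, -0.383, 0.594]
wrist_force: [0.1, 0.3, -0.8]
width: 0.799
```

```bash
cat > v.py <<'E'
from h import *
import sys
s=bot.snapshot("side"); c=bot.observe()["tcp_pos"]; print(c)
u,v=proj(s,c).astype(int); u0,v0=u-80,max(v-70,0)
a=cv2.resize(cv2.convertScaleAbs(s["img"][v0:v0+120,u0:u0+160],alpha=1.3,beta=15),(800,600),interpolation=cv2.INTER_CUBIC)
M=rot(bot.observe()["orientation"]);z=M[:,2];y=M[:,1]; w=float(sys.argv[2])
for dz,col in((-.022,(0,0,255)),(.02,(0,255,0))):
  for k0,k1 in((-w,-w-.012),(w,w+.012)):
    P=[((proj(s,c+[0,0,dz]+k*z+j*.011*y)-[u0,v0])*5).astype(int) for k,j in((k0,-1),(k0,1),(k1,1),(k1,-1))]
    cv2.polylines(a,[np.array(P,np.int32)],True,col,1)
cv2.imwrite(sys.argv[1],a)
E
python3 v.py pics/a6.png .034
```

```text
[ 0.62173548 -0.13786174  0.02204145]
```

View pics/a6.png

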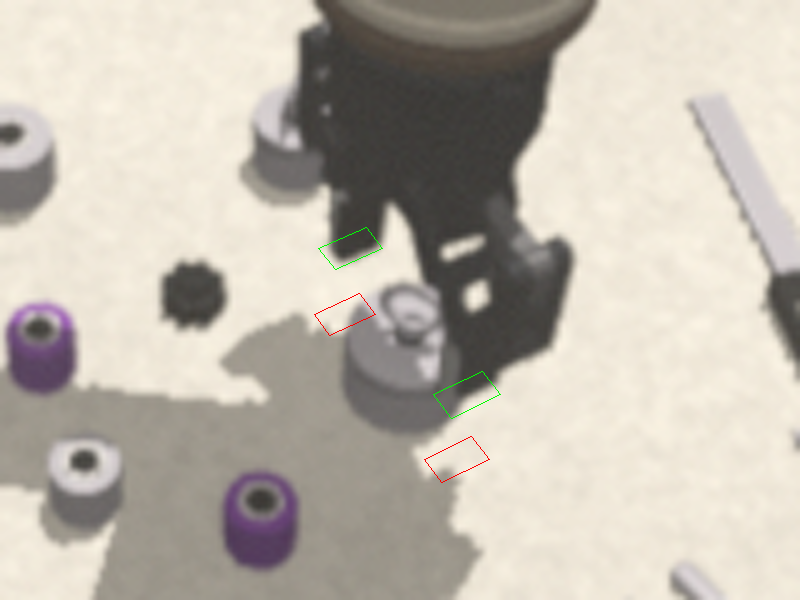

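>>> {"api": "play_rows", "payload": {"steps": [{"dp": [7, 0, 0], "angular": [0, 0, 0], "claw": 0.8}, {"dp": [7, 0, 0], "angular": [0, 0, 0], "claw": 0.8}, {"dp": [6, 0, 0], "angular": [0, 0, 0], "claw": 0.8}, {"dp": [4, 0, 0], "angular": [0, 0, 0], "claw": 0.8}, {"dp": [3, 0, 0], "angular": [0, 0, 0], "claw": 0.8}, {"dp": [0, 0, 0], "angular": [0, 0, 0], "claw": 0.8}]}}

```text
time_s: 4.92
tcp_pos: [0.6218, -0.1378, -0.0049]
orientation: [0.383, 0.595, -0.383, 0.594]
wrist_force: [0.5, -0.4, 0.2]
width: 0.797
```

```bash
python3 v.py pics/a7.png .034; python3 t.py
```

```text
[ 0.62185988 -0.13790484 -0.00467974]
p [ 621.9 -137.9   -4.7] w 0.802 F [ 0.6 -0.1  0.7] t 4.975 tip 0.022
tool x [-0.  0. -1.] y [0.91  0.414 0.   ] z [ 0.414 -0.91  -0.   ]
```

View pics/a7.png

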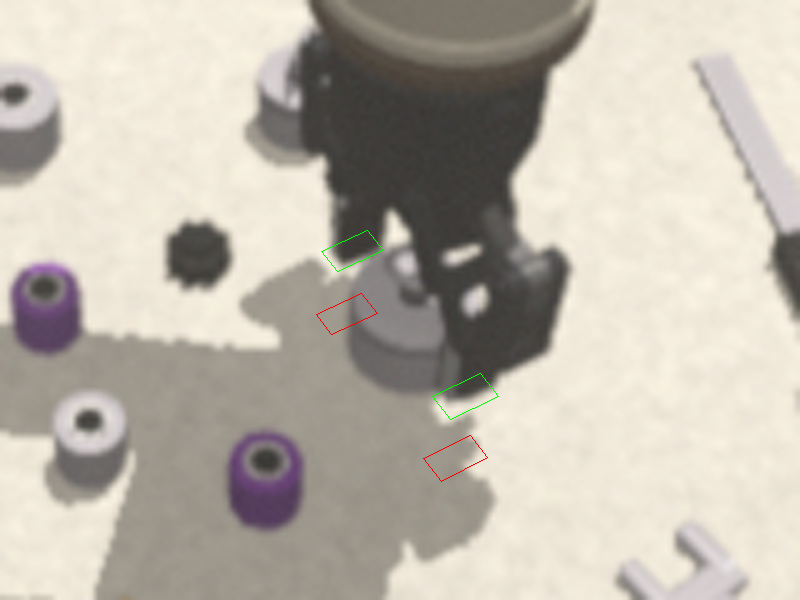

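Still no contact, and the far fingertip matches a height of about TCP+24 mm. I'll go 4 mm lower and close.

>>> {"api": "play_rows", "payload": {"steps": [{"dp": [4, 0, 0], "angular": [0, 0, 0], "claw": 0.8}, {"dp": [0, 0, 0], "angular": [0, 0, 0], "claw": 0.7}, {"dp": [0, 0, 0], "angular": [0, 0, 0], "claw": 0.6}, {"dp": [0, 0, 0], "angular": [0, 0, 0], "claw": 0.5}, {"dp": [0, 0, 0], "angular": [0, 0, 0], "claw": 0.4}, {"dp": [0, 0, 0], "angular": [0, 0, 0], "claw": 0.4}, {"dp": [0, 0, 0], "angular": [0, 0, 0], "claw": 0.4}]}}

```text
time_s: 5.85
tcp_pos: [0.6219, -0.1378, -0.0082]
orientation: [0.383, 0.595, -0.383, 0.595]
wrist_force: [-2.4, 1.8, 4.7]
width: 0.569
```

>>> {"api": "play_rows", "payload": {"steps": [{"dp": [-5, 0, 0], "angular": [0, 0, 0], "claw": 0.4}, {"dp": [-10, 0, 0], "angular": [0, 0, 0], "claw": 0.4}, {"dp": [-20, 0, 0], "angular": [0, 0, 0], "claw": 0.4}, {"dp": [-30, 0, 0], "angular": [0, 0, 0], "claw": 0.4}, {"dp": [-30, 0, 0], "angular": [0, 0, 0], "claw": 0.4}, {"dp": [-25, 0, 0], "angular": [0, 0, 0], "claw": 0.4}, {"dp": [0, 0, 0], "angular": [0, 0, 0], "claw": 0.4}]}}

```text
time_s: 6.72
tcp_pos: [0.6229, -0.1382, 0.1143]
orientation: [0.383, 0.593, -0.382, 0.596]
wrist_force: [1.0, -0.2, -5.6]
width: 0.567
```

```bash
python3 v.py pics/a8.png .025; python3 t.py 499 335.3 112
```

```text
[ 0.62214993 -0.13801498  0.11232975]
p [ 622.1 -138.   112.3] w 0.562 F [ 0.9  0.5 -5.7] t 6.775 tip 0.022
tool x [ 0.002 -0.001 -1.   ] y [0.91  0.414 0.001] z [ 0.414 -0.91   0.001]
to 499.0 335.3 112.0 -> dp [-1.000e-01  8.380e+01 -4.818e+02]
```

View pics/a8.png

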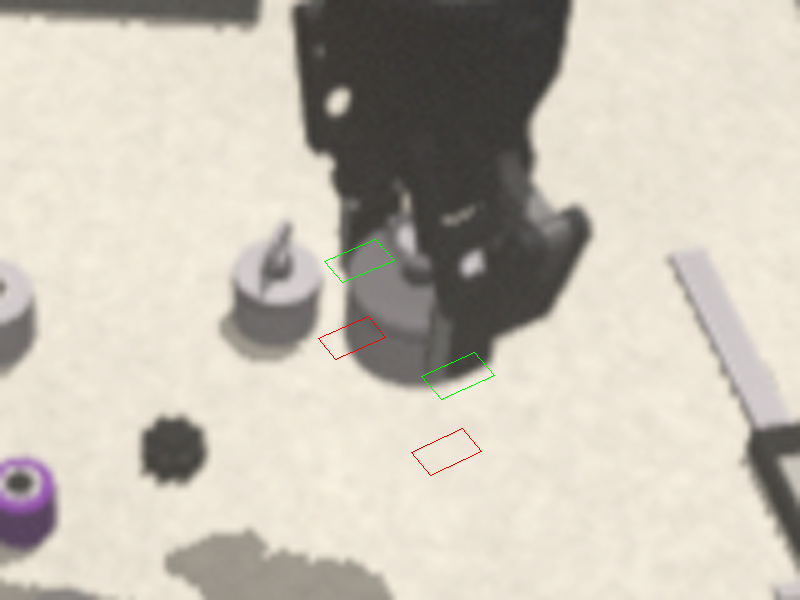

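Held upright, at 5.7 N. The underside was on the bench at TCP −8.5 mm, so the well floor should be at about TCP +4.5. Carrying it to the widest well at (499,335).

>>> {"api": "play_rows", "payload": {"steps": [{"dp": [0, 3, -15], "angular": [0, 0, 0], "claw": 0.4}, {"dp": [0, 6, -35], "angular": [0, 0, 0], "claw": 0.4}, {"dp": [0, 6, -35], "angular": [0, 0, 0], "claw": 0.4}, {"dp": [0, 6, -35], "angular": [0, 0, 0], "claw": 0.4}, {"dp": [0, 6, -35], "angular": [0, 0, 0], "claw": 0.4}, {"dp": [0, 6, -35], "angular": [0, 0, 0], "claw": 0.4}, {"dp": [0, 6, -35], "angular": [0, 0, 0], "claw": 0.4}, {"dp": [0, 6, -35], "angular": [0, 0, 0], "claw": 0.4}]}}

```text
time_s: 7.78
tcp_pos: [0.5538, 0.1191, 0.1102]
orientation: [0.382, 0.595, -0.383, 0.594]
wrist_force: [0.3, -0.2, -5.7]
width: 0.563
```

>>> {"api": "play_rows", "payload": {"steps": [{"dp": [0, 6, -35], "angular": [0, 0, 0], "claw": 0.4}, {"dp": [0, 6, -35], "angular": [0, 0, 0], "claw": 0.4}, {"dp": [0, 6, -35], "angular": [0, 0, 0], "claw": 0.4}, {"dp": [0, 6, -35], "angular": [0, 0, 0], "claw": 0.4}, {"dp": [0, 6, -35], "angular": [0, 0, 0], "claw": 0.4}, {"dp": [0, 6, -30], "angular": [0, 0, 0], "claw": 0.4}, {"dp": [0, 3, -15], "angular": [0, 0, 0], "claw": 0.4}, {"dp": [0, 0, 0], "angular": [0, 0, 0], "claw": 0.4}]}}

```text
time_s: 8.78
tcp_pos: [0.4988, 0.3344, 0.1106]
orientation: [0.382, 0.595, -0.383, 0.595]
wrist_force: [-0.3, -0.4, -4.4]
width: 0.564
```

```bash
python3 t.py 499 335.3 45
```

```text
p [498.8 334.4 110.6] w 0.564 F [-0.3 -0.4 -4.4] t 8.775 tip 0.022
tool x [-0.001 -0.    -1.   ] y [ 0.91   0.415 -0.001] z [ 0.415 -0.91  -0.   ]
to 499.0 335.3 45.0 -> dp [65.6  0.6 -0.7]
```

>>> {"api": "play_rows", "payload": {"steps": [{"dp": [20, 0, -1], "angular": [0, 0, 0], "claw": 0.4}, {"dp": [25, 0, 0], "angular": [0, 0, 0], "claw": 0.4}, {"dp": [20, 0, 0], "angular": [0, 0, 0], "claw": 0.4}, {"dp": [15, 0, 0], "angular": [0, 0, 0], "claw": 0.4}, {"dp": [0, 0, 0], "angular": [0, 0, 0], "claw": 0.4}]}}

```text
time_s: 9.4
tcp_pos: [0.4988, 0.334, 0.0304]
orientation: [0.382, 0.595, -0.383, 0.594]
wrist_force: [-0.1, -0.3, -5.5]
width: 0.567
```

```bash
python3 t.py
python3 - <<'E'
from h import *
s=bot.snapshot("side")["img"][70:190,210:350]; t=bot.snapshot("top")["img"][140:280,80:220]
f=lambda a:cv2.resize(cv2.convertScaleAbs(a,alpha=1.4,beta=20),(400,int(400*a.shape[0]/a.shape[1])),interpolation=cv2.INTER_CUBIC)
a,b=f(s),f(t); a=cv2.copyMakeBorder(a,0,b.shape[0]-a.shape[0],0,0,cv2.BORDER_CONSTANT); cv2.imwrite("pics/b1.png",np.hstack([a,b]))
E
```

```text
p [498.8 334.   30.4] w 0.567 F [-0.1 -0.3 -5.5] t 9.4 tip 0.022
tool x [-0.002 -0.001 -1.   ] y [ 0.911  0.413 -0.002] z [ 0.413 -0.911  0.   ]
```

View pics/b1.png

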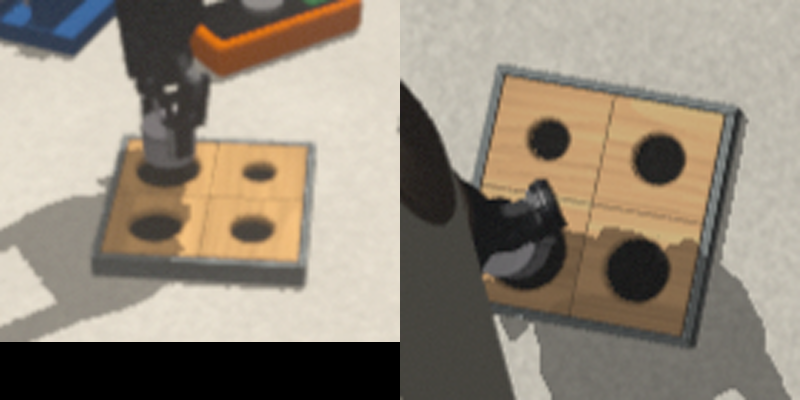

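Weight bottom is centred over the widest well in both views (side crop x≈168 for both). Setting it down.

>>> {"api": "play_rows", "payload": {"steps": [{"dp": [8, 0, 0], "angular": [0, 0, 0], "claw": 0.4}, {"dp": [8, 0, 0], "angular": [0, 0, 0], "claw": 0.4}, {"dp": [5, 0, 0], "angular": [0, 0, 0], "claw": 0.4}, {"dp": [2, 0, 0], "angular": [0, 0, 0], "claw": 0.4}, {"dp": [0, 0, 0], "angular": [0, 0, 0], "claw": 0.4}, {"dp": [0, 0, 0], "angular": [0, 0, 0], "claw": 0.4}]}}

```text
time_s: 10.25
tcp_pos: [0.4993, 0.3348, 0.0086]
orientation: [0.383, 0.595, -0.383, 0.595]
wrist_force: [-0.4, -0.2, -5.4]
width: 0.562
```

>>> {"api": "play_rows", "payload": {"steps": [{"dp": [1.5, 0, 0], "angular": [0, 0, 0], "claw": 0.4}, {"dp": [0, 0, 0], "angular": [0, 0, 0], "claw": 0.4}, {"dp": [1.5, 0, 0], "angular": [0, 0, 0], "claw": 0.4}, {"dp": [0, 0, 0], "angular": [0, 0, 0], "claw": 0.4}]}}

```text
time_s: 10.75
tcp_pos: [0.4991, 0.3347, 0.0052]
orientation: [0.383, 0.595, -0.383, 0.594]
wrist_force: [-0.2, -0.1, -5.7]
width: 0.562
```

>>> {"api": "play_rows", "payload": {"steps": [{"dp": [1, 0, 0], "angular": [0, 0, 0], "claw": 0.4}, {"dp": [0, 0, 0], "angular": [0, 0, 0], "claw": 0.4}]}}

```text
time_s: 11.0
tcp_pos: [0.4993, 0.3348, 0.0048]
orientation: [0.383, 0.595, -0.383, 0.595]
wrist_force: [-3.2, -2.1, 3.4]
width: 0.565
```

>>> {"api": "play_rows", "payload": {"steps": [{"dp": [1, 0, 0], "angular": [0, 0, 0], "claw": 0.4}, {"dp": [0, 0, 0], "angular": [0, 0, 0], "claw": 0.4}]}}

```text
time_s: 11.25
tcp_pos: [0.4993, 0.3348, 0.0047]
orientation: [0.383, 0.594, -0.383, 0.595]
wrist_force: [-8.3, -5.8, 17.1]
width: 0.562
```

Contact at about TCP 4.8, as predicted. Releasing.

>>> {"api": "play_rows", "payload": {"steps": [{"dp": [-1.2, 0, 0], "angular": [0, 0, 0], "claw": 0.4}, {"dp": [0, 0, 0], "angular": [0, 0, 0], "claw": 0.6}, {"dp": [0, 0, 0], "angular": [0, 0, 0], "claw": 0.7}, {"dp": [0, 0, 0], "angular": [0, 0, 0], "claw": 0.8}, {"dp": [0, 0, 0], "angular": [0, 0, 0], "claw": 0.8}, {"dp": [-15, 0, 0], "angular": [0, 0, 0], "claw": 0.8}, {"dp": [-40, 0, 0], "angular": [0, 0, 0], "claw": 0.8}, {"dp": [-40, 0, 0], "angular": [0, 0, 0], "claw": 0.8}]}}

```text
time_s: 12.25
tcp_pos: [0.4992, 0.3347, 0.1017]
orientation: [0.383, 0.595, -0.383, 0.595]
wrist_force: [0.3, -0.0, 0.4]
width: 0.796
```

```bash
python3 t.py 594 -18 60
```

```text
p [499.2 334.7 101.7] w 0.796 F [ 0.3 -0.   0.4] t 12.25 tip 0.022
tool x [ 0.  0. -1.] y [0.91  0.414 0.   ] z [ 0.414 -0.91  -0.   ]
to 594.0 -18.0 60.0 -> dp [ 41.6 -59.7 360.3]
```

>>> {"api": "play_rows", "payload": {"steps": [{"dp": [0, -3, 20], "angular": [0, 0, 0], "claw": 0.7}, {"dp": [0, -6, 36], "angular": [0, 0, 0], "claw": 0.7}, {"dp": [0, -6, 36], "angular": [0, 0, 0], "claw": 0.7}, {"dp": [0, -6, 36], "angular": [0, 0, 0], "claw": 0.7}, {"dp": [5, -6, 36], "angular": [0, 0, 0], "claw": 0.7}, {"dp": [5, -6, 36], "angular": [0, 0, 0], "claw": 0.7}, {"dp": [5, -6, 36], "angular": [0, 0, 0], "claw": 0.7}, {"dp": [5, -6, 36], "angular": [0, 0, 0], "claw": 0.7}]}}

```text
time_s: 13.25
tcp_pos: [0.5708, 0.0668, 0.0795]
orientation: [0.383, 0.595, -0.383, 0.594]
wrist_force: [1.0, 0.7, -0.7]
width: 0.702
```

>>> {"api": "play_rows", "payload": {"steps": [{"dp": [5, -6, 36], "angular": [0, 0, 0], "claw": 0.7}, {"dp": [5, -6, 36], "angular": [0, 0, 0], "claw": 0.7}, {"dp": [5, -3, 18], "angular": [0, 0, 0], "claw": 0.7}, {"dp": [0, 0, 0], "angular": [0, 0, 0], "claw": 0.7}]}}

```text
time_s: 13.75
tcp_pos: [0.5941, -0.0205, 0.064]
orientation: [0.383, 0.595, -0.383, 0.594]
wrist_force: [-0.2, -0.3, -0.2]
width: 0.7
```

```bash
python3 t.py 594 -19.5 -7; python3 v.py pics/c1.png .030
```

```text
p [594.1 -20.5  64. ] w 0.7 F [-0.2 -0.3 -0.2] t 13.75 tip 0.022
tool x [-0.001  0.    -1.   ] y [ 0.911  0.413 -0.001] z [ 0.413 -0.911 -0.001]
to 594.0 -19.5 -7.0 -> dp [71.   0.4 -0.9]
[ 0.59416326 -0.01958354  0.06433544]
```

View pics/c1.png

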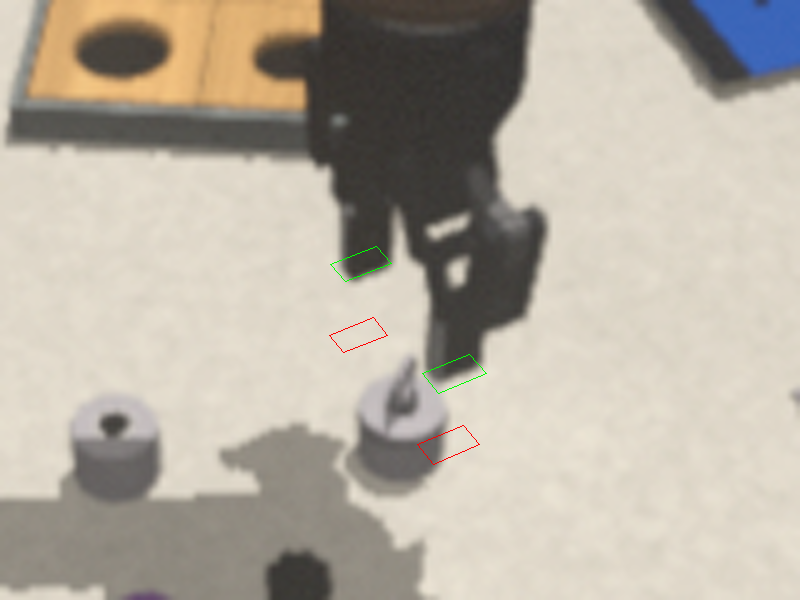

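The jaws straddle the 250 g weight, with the same height offset as before. Descend 71 mm and grip.

>>> {"api": "play_rows", "payload": {"steps": [{"dp": [15, 0, 0], "angular": [0, 0, 0], "claw": 0.7}, {"dp": [15, 0, 0], "angular": [0, 0, 0], "claw": 0.7}, {"dp": [15, 0, 0], "angular": [0, 0, 0], "claw": 0.7}, {"dp": [15, 0, 0], "angular": [0, 0, 0], "claw": 0.7}, {"dp": [8, 0, 0], "angular": [0, 0, 0], "claw": 0.7}, {"dp": [3, 0, 0], "angular": [0, 0, 0], "claw": 0.7}, {"dp": [0, 0, 0], "angular": [0, 0, 0], "claw": 0.7}]}}

```text
time_s: 14.68
tcp_pos: [0.5946, -0.0197, -0.0064]
orientation: [0.383, 0.595, -0.383, 0.595]
wrist_force: [-0.6, -0.1, 0.3]
width: 0.696
```

>>> {"api": "play_rows", "payload": {"steps": [{"dp": [0, 0, 0], "angular": [0, 0, 0], "claw": 0.6}, {"dp": [0, 0, 0], "angular": [0, 0, 0], "claw": 0.5}, {"dp": [0, 0, 0], "angular": [0, 0, 0], "claw": 0.4}, {"dp": [0, 0, 0], "angular": [0, 0, 0], "claw": 0.3}, {"dp": [0, 0, 0], "angular": [0, 0, 0], "claw": 0.25}, {"dp": [0, 0, 0], "angular": [0, 0, 0], "claw": 0.25}]}}

```text
time_s: 15.42
tcp_pos: [0.5946, -0.0194, -0.0057]
orientation: [0.383, 0.594, -0.383, 0.595]
wrist_force: [-3.1, 3.6, 10.2]
width: 0.427
```

>>> {"api": "play_rows", "payload": {"steps": [{"dp": [-5, 0, 0], "angular": [0, 0, 0], "claw": 0.25}, {"dp": [-15, 0, 0], "angular": [0, 0, 0], "claw": 0.25}, {"dp": [-30, 0, 0], "angular": [0, 0, 0], "claw": 0.25}, {"dp": [-40, 0, 0], "angular": [0, 0, 0], "claw": 0.25}, {"dp": [-35, 0, 0], "angular": [0, 0, 0], "claw": 0.25}, {"dp": [0, 0, 0], "angular": [0, 0, 0], "claw": 0.25}]}}

```text
time_s: 16.18
tcp_pos: [0.5958, -0.0199, 0.1222]
orientation: [0.384, 0.593, -0.382, 0.596]
wrist_force: [0.2, -0.4, -3.7]
width: 0.421
```

```bash
python3 t.py 485 250.3 110
```

```text
p [595.8 -19.9 122.2] w 0.421 F [ 0.2 -0.4 -3.7] t 16.175 tip 0.022
tool x [ 0.005 -0.001 -1.   ] y [0.91  0.414 0.004] z [ 0.414 -0.91   0.003]
to 485.0 250.3 110.0 -> dp [  11.4   11.  -291.8]
```

>>> {"api": "play_rows", "payload": {"steps": [{"dp": [0, 1, -15], "angular": [0, 0, 0], "claw": 0.25}, {"dp": [0, 1, -35], "angular": [0, 0, 0], "claw": 0.25}, {"dp": [0, 1, -35], "angular": [0, 0, 0], "claw": 0.25}, {"dp": [0, 1, -35], "angular": [0, 0, 0], "claw": 0.25}, {"dp": [0, 1, -35], "angular": [0, 0, 0], "claw": 0.25}, {"dp": [0, 1, -35], "angular": [0, 0, 0], "claw": 0.25}, {"dp": [0, 1, -35], "angular": [0, 0, 0], "claw": 0.25}, {"dp": [0, 1, -35], "angular": [0, 0, 0], "claw": 0.25}]}}

```text
time_s: 17.18
tcp_pos: [0.4924, 0.2217, 0.1174]
orientation: [0.382, 0.595, -0.383, 0.594]
wrist_force: [0.2, 1.6, -1.8]
width: 0.421
```

>>> {"api": "play_rows", "payload": {"steps": [{"dp": [0, 1, -20], "angular": [0, 0, 0], "claw": 0.25}, {"dp": [10, 1, -12], "angular": [0, 0, 0], "claw": 0.25}, {"dp": [0, 0, 0], "angular": [0, 0, 0], "claw": 0.25}, {"dp": [0, 0, 0], "angular": [0, 0, 0], "claw": 0.25}]}}

```text
time_s: 17.68
tcp_pos: [0.4829, 0.2496, 0.1083]
orientation: [0.383, 0.595, -0.383, 0.594]
wrist_force: [0.7, -0.5, -2.5]
width: 0.417
```

```bash
python3 t.py 485 250.3 9
```

```text
p [482.9 249.6 108.3] w 0.417 F [ 0.7 -0.5 -2.5] t 17.675 tip 0.022
tool x [-0. -0. -1.] y [ 0.911  0.413 -0.001] z [ 0.413 -0.911  0.   ]
to 485.0 250.3 9.0 -> dp [99.3  2.2  0.2]
```

>>> {"api": "play_rows", "payload": {"steps": [{"dp": [20, 2, 0], "angular": [0, 0, 0], "claw": 0.25}, {"dp": [25, 0, 0], "angular": [0, 0, 0], "claw": 0.25}, {"dp": [25, 0, 0], "angular": [0, 0, 0], "claw": 0.25}, {"dp": [14, 0, 0], "angular": [0, 0, 0], "claw": 0.25}, {"dp": [8, 0, 0], "angular": [0, 0, 0], "claw": 0.25}, {"dp": [5, 0, 0], "angular": [0, 0, 0], "claw": 0.25}, {"dp": [0, 0, 0], "angular": [0, 0, 0], "claw": 0.25}, {"dp": [0, 0, 0], "angular": [0, 0, 0], "claw": 0.25}]}}

```text
time_s: 18.68
tcp_pos: [0.4848, 0.2513, 0.0121]
orientation: [0.383, 0.594, -0.383, 0.595]
wrist_force: [0.3, -0.6, -2.6]
width: 0.418
```

>>> {"api": "play_rows", "payload": {"steps": [{"dp": [2, 0, 0], "angular": [0, 0, 0], "claw": 0.25}, {"dp": [0, 0, 0], "angular": [0, 0, 0], "claw": 0.25}]}}

```text
time_s: 18.92
tcp_pos: [0.4845, 0.2512, 0.0095]
orientation: [0.383, 0.595, -0.383, 0.595]
wrist_force: [-0.1, 0.1, -2.4]
width: 0.424
```

>>> {"api": "play_rows", "payload": {"steps": [{"dp": [1.3, 0, 0], "angular": [0, 0, 0], "claw": 0.25}, {"dp": [0, 0, 0], "angular": [0, 0, 0], "claw": 0.25}]}}

```text
time_s: 19.18
tcp_pos: [0.4844, 0.2511, 0.0081]
orientation: [0.383, 0.595, -0.383, 0.594]
wrist_force: [0.9, 0.2, -2.2]
width: 0.423
```

>>> {"api": "play_rows", "payload": {"steps": [{"dp": [1, 0, 0], "angular": [0, 0, 0], "claw": 0.25}, {"dp": [0, 0, 0], "angular": [0, 0, 0], "claw": 0.25}]}}

```text
time_s: 19.42
tcp_pos: [0.4845, 0.2512, 0.0074]
orientation: [0.383, 0.595, -0.383, 0.595]
wrist_force: [-0.6, -0.2, 0.3]
width: 0.421
```

>>> {"api": "play_rows", "payload": {"steps": [{"dp": [0.8, 0, 0], "angular": [0, 0, 0], "claw": 0.25}, {"dp": [0, 0, 0], "angular": [0, 0, 0], "claw": 0.25}]}}

```text
time_s: 19.68
tcp_pos: [0.4846, 0.2512, 0.0073]
orientation: [0.383, 0.594, -0.383, 0.595]
wrist_force: [-6.5, -2.4, 12.6]
width: 0.423
```

>>> {"api": "play_rows", "payload": {"steps": [{"dp": [-0.8, 0, 0], "angular": [0, 0, 0], "claw": 0.25}, {"dp": [0, 0, 0], "angular": [0, 0, 0], "claw": 0.5}, {"dp": [0, 0, 0], "angular": [0, 0, 0], "claw": 0.6}, {"dp": [0, 0, 0], "angular": [0, 0, 0], "claw": 0.64}, {"dp": [0, 0, 0], "angular": [0, 0, 0], "claw": 0.64}, {"dp": [-15, 0, 0], "angular": [0, 0, 0], "claw": 0.64}, {"dp": [-40, 0, 0], "angular": [0, 0, 0], "claw": 0.64}, {"dp": [-40, 0, 0], "angular": [0, 0, 0], "claw": 0.64}]}}

```text
time_s: 20.68
tcp_pos: [0.4844, 0.2511, 0.1044]
orientation: [0.383, 0.595, -0.383, 0.595]
wrist_force: [0.3, 0.7, 0.4]
width: 0.641
```

```bash
python3 t.py 382.5 -329.5 64
```

```text
p [484.4 251.1 104.4] w 0.641 F [0.3 0.7 0.4] t 20.675 tip 0.022
tool x [ 0.  0. -1.] y [0.91  0.414 0.   ] z [ 0.414 -0.91  -0.   ]
to 382.5 -329.5 64.0 -> dp [  40.2 -333.1  486.3]
```

>>> {"api": "play_rows", "payload": {"steps": [{"dp": [0, -16, 23], "angular": [0, 0, 0], "claw": 0.58}, {"dp": [0, -24, 35], "angular": [0, 0, 0], "claw": 0.58}, {"dp": [0, -24, 35], "angular": [0, 0, 0], "claw": 0.58}, {"dp": [0, -24, 35], "angular": [0, 0, 0], "claw": 0.58}, {"dp": [0, -24, 35], "angular": [0, 0, 0], "claw": 0.58}, {"dp": [0, -24, 35], "angular": [0, 0, 0], "claw": 0.58}, {"dp": [0, -24, 35], "angular": [0, 0, 0], "claw": 0.58}, {"dp": [0, -24, 35], "angular": [0, 0, 0], "claw": 0.58}]}}

```text
time_s: 21.68
tcp_pos: [0.4277, -0.0703, 0.1034]
orientation: [0.383, 0.594, -0.383, 0.595]
wrist_force: [0.9, -0.3, 1.5]
width: 0.58
```

>>> {"api": "play_rows", "payload": {"steps": [{"dp": [0, -24, 35], "angular": [0, 0, 0], "claw": 0.58}, {"dp": [0, -24, 35], "angular": [0, 0, 0], "claw": 0.58}, {"dp": [5, -24, 35], "angular": [0, 0, 0], "claw": 0.58}, {"dp": [10, -24, 35], "angular": [0, 0, 0], "claw": 0.58}, {"dp": [10, -24, 35], "angular": [0, 0, 0], "claw": 0.58}, {"dp": [10, -24, 35], "angular": [0, 0, 0], "claw": 0.58}, {"dp": [0, -5, 8], "angular": [0, 0, 0], "claw": 0.58}, {"dp": [0, 0, 0], "angular": [0, 0, 0], "claw": 0.58}]}}

```text
time_s: 22.68
tcp_pos: [0.3826, -0.3293, 0.0679]
orientation: [0.383, 0.594, -0.383, 0.595]
wrist_force: [0.5, 0.6, -0.5]
width: 0.579
```

```bash
python3 t.py 382.5 -329.5 -6; python3 v.py pics/d1.png .0245
```

```text
p [ 382.6 -329.3   67.9] w 0.579 F [ 0.5  0.6 -0.5] t 22.675 tip 0.022
tool x [ 0. -0. -1.] y [0.911 0.413 0.   ] z [ 0.413 -0.911  0.   ]
to 382.5 -329.5 -6.0 -> dp [73.9 -0.2  0.1]
[ 0.38278452 -0.32866341  0.06784015]
```

View pics/d1.png

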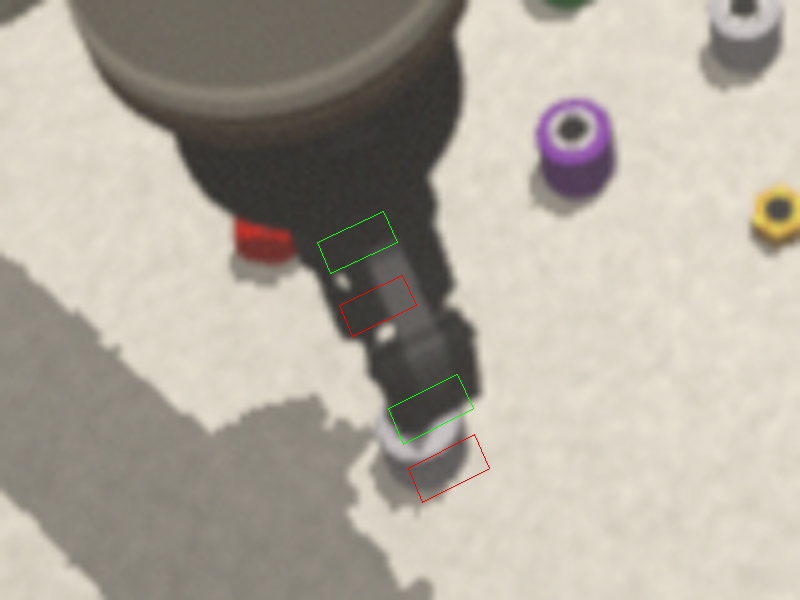

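Green boxes fit again over the 120 g weight. Descend and grip.

>>> {"api": "play_rows", "payload": {"steps": [{"dp": [15, 0, 0], "angular": [0, 0, 0], "claw": 0.58}, {"dp": [15, 0, 0], "angular": [0, 0, 0], "claw": 0.58}, {"dp": [15, 0, 0], "angular": [0, 0, 0], "claw": 0.58}, {"dp": [10, 0, 0], "angular": [0, 0, 0], "claw": 0.58}, {"dp": [0, 0, 0], "angular": [0, 0, 0], "claw": 0.58}]}}

```text
time_s: 23.35
tcp_pos: [0.3822, -0.3287, 0.0113]
orientation: [0.383, 0.595, -0.383, 0.594]
wrist_force: [0.3, 1.3, 0.3]
width: 0.581
```

>>> {"api": "play_rows", "payload": {"steps": [{"dp": [8, 0, 0], "angular": [0, 0, 0], "claw": 0.58}, {"dp": [8, 0, 0], "angular": [0, 0, 0], "claw": 0.58}, {"dp": [3, 0, 0], "angular": [0, 0, 0], "claw": 0.58}, {"dp": [0, 0, 0], "angular": [0, 0, 0], "claw": 0.58}]}}

```text
time_s: 23.85
tcp_pos: [0.3824, -0.3291, -0.007]
orientation: [0.383, 0.595, -0.383, 0.594]
wrist_force: [-1.2, 0.1, 0.3]
width: 0.581
```

>>> {"api": "play_rows", "payload": {"steps": [{"dp": [0, 0, 0], "angular": [0, 0, 0], "claw": 0.48}, {"dp": [0, 0, 0], "angular": [0, 0, 0], "claw": 0.38}, {"dp": [0, 0, 0], "angular": [0, 0, 0], "claw": 0.28}, {"dp": [0, 0, 0], "angular": [0, 0, 0], "claw": 0.2}, {"dp": [0, 0, 0], "angular": [0, 0, 0], "claw": 0.15}, {"dp": [0, 0, 0], "angular": [0, 0, 0], "claw": 0.15}]}}

```text
time_s: 24.6
tcp_pos: [0.3826, -0.3292, -0.0063]
orientation: [0.383, 0.594, -0.383, 0.595]
wrist_force: [-1.5, 1.9, 7.0]
width: 0.301
```

>>> {"api": "play_rows", "payload": {"steps": [{"dp": [-5, 0, 0], "angular": [0, 0, 0], "claw": 0.15}, {"dp": [-15, 0, 0], "angular": [0, 0, 0], "claw": 0.15}, {"dp": [-30, 0, 0], "angular": [0, 0, 0], "claw": 0.15}, {"dp": [-35, 0, 0], "angular": [0, 0, 0], "claw": 0.15}, {"dp": [-35, 0, 0], "angular": [0, 0, 0], "claw": 0.15}, {"dp": [0, 0, 0], "angular": [0, 0, 0], "claw": 0.15}, {"dp": [0, 0, 0], "angular": [0, 0, 0], "claw": 0.15}]}}

```text
time_s: 25.48
tcp_pos: [0.3824, -0.3289, 0.1131]
orientation: [0.383, 0.595, -0.383, 0.594]
wrist_force: [-1.0, -0.2, -1.1]
width: 0.302
```

```bash
python3 t.py 569.8 236.2 114
```

```text
p [ 382.4 -328.9  113.1] w 0.302 F [-1.  -0.2 -1.1] t 25.475 tip 0.022
tool x [-0.  0. -1.] y [ 0.91   0.414 -0.   ] z [ 0.414 -0.91  -0.   ]
to 569.8 236.2 114.0 -> dp [  -0.8  404.5 -436.9]
```

>>> {"api": "play_rows", "payload": {"steps": [{"dp": [0, 15, -17], "angular": [0, 0, 0], "claw": 0.15}, {"dp": [0, 30, -32], "angular": [0, 0, 0], "claw": 0.15}, {"dp": [0, 30, -32], "angular": [0, 0, 0], "claw": 0.15}, {"dp": [0, 30, -32], "angular": [0, 0, 0], "claw": 0.15}, {"dp": [0, 30, -32], "angular": [0, 0, 0], "claw": 0.15}, {"dp": [0, 30, -32], "angular": [0, 0, 0], "claw": 0.15}, {"dp": [0, 30, -32], "angular": [0, 0, 0], "claw": 0.15}, {"dp": [0, 30, -32], "angular": [0, 0, 0], "claw": 0.15}]}}

```text
time_s: 26.48
tcp_pos: [0.4874, -0.0151, 0.1123]
orientation: [0.383, 0.595, -0.383, 0.594]
wrist_force: [0.5, 1.0, -1.1]
width: 0.302
```

>>> {"api": "play_rows", "payload": {"steps": [{"dp": [0, 30, -32], "angular": [0, 0, 0], "claw": 0.15}, {"dp": [0, 30, -32], "angular": [0, 0, 0], "claw": 0.15}, {"dp": [0, 30, -32], "angular": [0, 0, 0], "claw": 0.15}, {"dp": [0, 30, -32], "angular": [0, 0, 0], "claw": 0.15}, {"dp": [0, 30, -32], "angular": [0, 0, 0], "claw": 0.15}, {"dp": [0, 20, -24], "angular": [0, 0, 0], "claw": 0.15}, {"dp": [0, 9, -12], "angular": [0, 0, 0], "claw": 0.15}, {"dp": [0, 0, 0], "angular": [0, 0, 0], "claw": 0.15}]}}

```text
time_s: 27.48
tcp_pos: [0.569, 0.2361, 0.1124]
orientation: [0.382, 0.595, -0.383, 0.594]
wrist_force: [-0.2, -0.3, -1.6]
width: 0.304
```

```bash
python3 t.py 569.8 236.2 12
```

```text
p [569.  236.1 112.4] w 0.304 F [-0.2 -0.3 -1.6] t 27.475 tip 0.022
tool x [-0.001 -0.    -1.   ] y [ 0.91   0.415 -0.001] z [ 0.415 -0.91  -0.   ]
to 569.8 236.2 12.0 -> dp [100.4   0.9   0.3]
```

>>> {"api": "play_rows", "payload": {"steps": [{"dp": [20, 1, 0], "angular": [0, 0, 0], "claw": 0.15}, {"dp": [25, 0, 0], "angular": [0, 0, 0], "claw": 0.15}, {"dp": [25, 0, 0], "angular": [0, 0, 0], "claw": 0.15}, {"dp": [15, 0, 0], "angular": [0, 0, 0], "claw": 0.15}, {"dp": [10, 0, 0], "angular": [0, 0, 0], "claw": 0.15}, {"dp": [6, 0, 0], "angular": [0, 0, 0], "claw": 0.15}, {"dp": [0, 0, 0], "angular": [0, 0, 0], "claw": 0.15}, {"dp": [0, 0, 0], "angular": [0, 0, 0], "claw": 0.15}]}}

```text
time_s: 28.48
tcp_pos: [0.5706, 0.2365, 0.0129]
orientation: [0.383, 0.594, -0.382, 0.595]
wrist_force: [-0.1, -0.1, -1.4]
width: 0.3
```

>>> {"api": "play_rows", "payload": {"steps": [{"dp": [2, 0, 0], "angular": [0, 0, 0], "claw": 0.15}, {"dp": [0, 0, 0], "angular": [0, 0, 0], "claw": 0.15}]}}

```text
time_s: 28.72
tcp_pos: [0.5703, 0.2364, 0.0103]
orientation: [0.383, 0.595, -0.383, 0.595]
wrist_force: [1.0, 0.6, -0.6]
width: 0.299
```

>>> {"api": "play_rows", "payload": {"steps": [{"dp": [1, 0, 0], "angular": [0, 0, 0], "claw": 0.15}, {"dp": [0, 0, 0], "angular": [0, 0, 0], "claw": 0.15}]}}

```text
time_s: 28.98
tcp_pos: [0.5703, 0.2364, 0.0092]
orientation: [0.383, 0.595, -0.383, 0.595]
wrist_force: [0.1, 0.2, -0.6]
width: 0.3
```

>>> {"api": "play_rows", "payload": {"steps": [{"dp": [1, 0, 0], "angular": [0, 0, 0], "claw": 0.15}, {"dp": [0, 0, 0], "angular": [0, 0, 0], "claw": 0.15}]}}

```text
time_s: 29.22
tcp_pos: [0.5703, 0.2363, 0.0081]
orientation: [0.383, 0.595, -0.383, 0.594]
wrist_force: [0.1, 0.3, -1.2]
width: 0.298
```

>>> {"api": "play_rows", "payload": {"steps": [{"dp": [1, 0, 0], "angular": [0, 0, 0], "claw": 0.15}, {"dp": [0, 0, 0], "angular": [0, 0, 0], "claw": 0.15}]}}

```text
time_s: 29.48
tcp_pos: [0.5703, 0.2363, 0.0071]
orientation: [0.383, 0.595, -0.383, 0.595]
wrist_force: [-0.0, -0.4, -0.2]
width: 0.302
```

>>> {"api": "play_rows", "payload": {"steps": [{"dp": [0.7, 0, 0], "angular": [0, 0, 0], "claw": 0.15}, {"dp": [0, 0, 0], "angular": [0, 0, 0], "claw": 0.15}]}}

```text
time_s: 29.72
tcp_pos: [0.5704, 0.2363, 0.0067]
orientation: [0.383, 0.595, -0.383, 0.595]
wrist_force: [-1.3, -1.2, 3.2]
width: 0.302
```

Contact at 6.7, as predicted. Releasing and going to the 60 g weight.

>>> {"api": "play_rows", "payload": {"steps": [{"dp": [0, 0, 0], "angular": [0, 0, 0], "claw": 0.35}, {"dp": [0, 0, 0], "angular": [0, 0, 0], "claw": 0.45}, {"dp": [0, 0, 0], "angular": [0, 0, 0], "claw": 0.53}, {"dp": [0, 0, 0], "angular": [0, 0, 0], "claw": 0.53}, {"dp": [0, 0, 0], "angular": [0, 0, 0], "claw": 0.53}, {"dp": [-15, 0, 0], "angular": [0, 0, 0], "claw": 0.53}, {"dp": [-40, 0, 0], "angular": [0, 0, 0], "claw": 0.53}, {"dp": [-40, 0, 0], "angular": [0, 0, 0], "claw": 0.53}]}}

```text
time_s: 30.72
tcp_pos: [0.5703, 0.2363, 0.1037]
orientation: [0.383, 0.594, -0.383, 0.595]
wrist_force: [0.0, -0.2, -0.8]
width: 0.527
```

```bash
python3 t.py 555 -326.3 64
```

```text
p [570.3 236.3 103.7] w 0.527 F [ 0.  -0.2 -0.8] t 30.725 tip 0.022
tool x [ 0.  0. -1.] y [0.91  0.414 0.   ] z [ 0.414 -0.91  -0.   ]
to 555.0 -326.3 64.0 -> dp [  39.5 -246.8  505.8]
```

>>> {"api": "play_rows", "payload": {"steps": [{"dp": [0, -9, 19], "angular": [0, 0, 0], "claw": 0.5}, {"dp": [0, -17, 35], "angular": [0, 0, 0], "claw": 0.5}, {"dp": [0, -17, 35], "angular": [0, 0, 0], "claw": 0.5}, {"dp": [0, -17, 35], "angular": [0, 0, 0], "claw": 0.5}, {"dp": [0, -17, 35], "angular": [0, 0, 0], "claw": 0.5}, {"dp": [0, -17, 35], "angular": [0, 0, 0], "claw": 0.5}, {"dp": [0, -17, 35], "angular": [0, 0, 0], "claw": 0.5}, {"dp": [0, -17, 35], "angular": [0, 0, 0], "claw": 0.5}]}}

```text
time_s: 31.72
tcp_pos: [0.5625, -0.0586, 0.1016]
orientation: [0.383, 0.595, -0.383, 0.594]
wrist_force: [0.8, -0.7, 0.1]
width: 0.5
```

>>> {"api": "play_rows", "payload": {"steps": [{"dp": [0, -17, 35], "angular": [0, 0, 0], "claw": 0.5}, {"dp": [0, -17, 35], "angular": [0, 0, 0], "claw": 0.5}, {"dp": [0, -17, 35], "angular": [0, 0, 0], "claw": 0.5}, {"dp": [0, -17, 35], "angular": [0, 0, 0], "claw": 0.5}, {"dp": [10, -17, 35], "angular": [0, 0, 0], "claw": 0.5}, {"dp": [15, -17, 35], "angular": [0, 0, 0], "claw": 0.5}, {"dp": [15, -17, 32], "angular": [0, 0, 0], "claw": 0.5}, {"dp": [0, 0, 0], "angular": [0, 0, 0], "claw": 0.5}]}}

```text
time_s: 32.72
tcp_pos: [0.5534, -0.3287, 0.0599]
orientation: [0.384, 0.595, -0.384, 0.593]
wrist_force: [-0.7, 0.2, -0.5]
width: 0.495
```

```bash
python3 t.py 555 -326.3 -6
```

```text
p [ 553.4 -328.7   59.9] w 0.495 F [-0.7  0.2 -0.5] t 32.725 tip 0.022
tool x [-0.002  0.001 -1.   ] y [ 0.911  0.411 -0.001] z [ 0.411 -0.911 -0.002]
to 555.0 -326.3 -6.0 -> dp [65.9  2.5 -1.3]
```

>>> {"api": "play_rows", "payload": {"steps": [{"dp": [0, 0, 0], "angular": [0, 0, 0], "claw": 0.5}]}}

```text
time_s: 32.85
tcp_pos: [0.5546, -0.3264, 0.0616]
orientation: [0.383, 0.595, -0.383, 0.594]
wrist_force: [0.1, 0.0, 1.2]
width: 0.499
```

```bash
python3 t.py 555 -326.3 -6; python3 v.py pics/e1.png .021
```

```text
p [ 554.6 -326.4   61.6] w 0.499 F [0.1 0.  1.2] t 32.85 tip 0.022
tool x [-0.  0. -1.] y [0.91  0.414 0.   ] z [ 0.414 -0.91  -0.   ]
to 555.0 -326.3 -6.0 -> dp [67.6  0.4  0.1]
[ 0.55493248 -0.32607287  0.06197094]
```

View pics/e1.png

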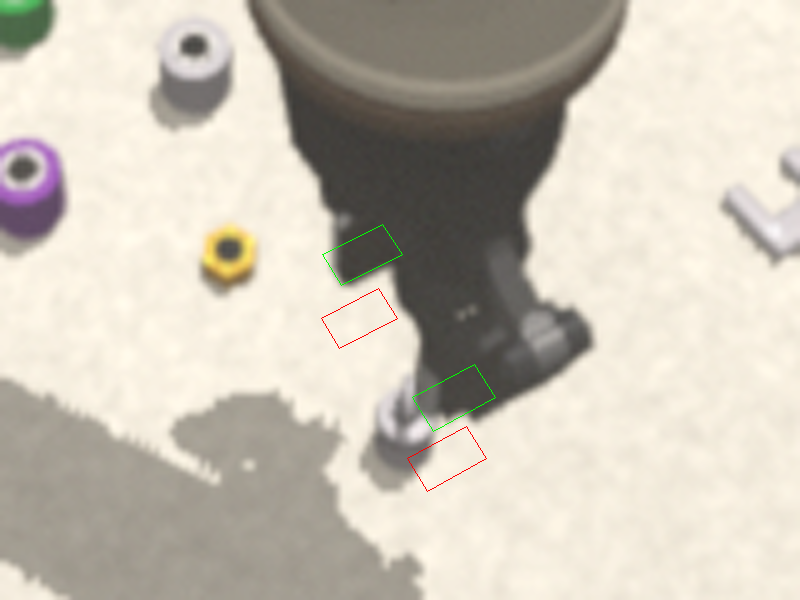

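Same geometry again over the 60 g weight, and that was my last picture. I'll descend to TCP −5 and grip.

>>> {"api": "play_rows", "payload": {"steps": [{"dp": [15, 0, 0], "angular": [0, 0, 0], "claw": 0.5}, {"dp": [15, 0, 0], "angular": [0, 0, 0], "claw": 0.5}, {"dp": [15, 0, 0], "angular": [0, 0, 0], "claw": 0.5}, {"dp": [10, 0, 0], "angular": [0, 0, 0], "claw": 0.5}, {"dp": [0, 0, 0], "angular": [0, 0, 0], "claw": 0.5}]}}

```text
time_s: 33.52
tcp_pos: [0.5546, -0.3262, 0.0054]
orientation: [0.383, 0.595, -0.383, 0.594]
wrist_force: [-1.1, 0.8, -0.0]
width: 0.5
```

>>> {"api": "play_rows", "payload": {"steps": [{"dp": [6, 0, 0], "angular": [0, 0, 0], "claw": 0.5}, {"dp": [5, 0, 0], "angular": [0, 0, 0], "claw": 0.5}, {"dp": [0, 0, 0], "angular": [0, 0, 0], "claw": 0.4}, {"dp": [0, 0, 0], "angular": [0, 0, 0], "claw": 0.3}, {"dp": [0, 0, 0], "angular": [0, 0, 0], "claw": 0.2}, {"dp": [0, 0, 0], "angular": [0, 0, 0], "claw": 0.1}, {"dp": [0, 0, 0], "angular": [0, 0, 0], "claw": 0.05}, {"dp": [0, 0, 0], "angular": [0, 0, 0], "claw": 0.05}]}}

```text
time_s: 34.52
tcp_pos: [0.5551, -0.3266, -0.004]
orientation: [0.383, 0.594, -0.383, 0.595]
wrist_force: [-2.3, 1.6, 5.5]
width: 0.202
```

>>> {"api": "play_rows", "payload": {"steps": [{"dp": [-5, 0, 0], "angular": [0, 0, 0], "claw": 0.05}, {"dp": [-15, 0, 0], "angular": [0, 0, 0], "claw": 0.05}, {"dp": [-30, 0, 0], "angular": [0, 0, 0], "claw": 0.05}, {"dp": [-35, 0, 0], "angular": [0, 0, 0], "claw": 0.05}, {"dp": [-35, 0, 0], "angular": [0, 0, 0], "claw": 0.05}, {"dp": [0, 0, 0], "angular": [0, 0, 0], "claw": 0.05}, {"dp": [0, 0, 0], "angular": [0, 0, 0], "claw": 0.05}]}}

```text
time_s: 35.4
tcp_pos: [0.5548, -0.3264, 0.1155]
orientation: [0.383, 0.595, -0.383, 0.595]
wrist_force: [-0.1, -0.1, -1.3]
width: 0.203
```

```bash
python3 t.py 584 321.1 114
```

```text
p [ 554.8 -326.4  115.5] w 0.203 F [-0.1 -0.1 -1.3] t 35.4 tip 0.022
tool x [-0.  0. -1.] y [0.91  0.414 0.   ] z [ 0.414 -0.91  -0.   ]
to 584.0 321.1 114.0 -> dp [   1.6  294.6 -577.3]
```

>>> {"api": "play_rows", "payload": {"steps": [{"dp": [0, 8, -17], "angular": [0, 0, 0], "claw": 0.05}, {"dp": [0, 18, -35], "angular": [0, 0, 0], "claw": 0.05}, {"dp": [0, 18, -35], "angular": [0, 0, 0], "claw": 0.05}, {"dp": [0, 18, -35], "angular": [0, 0, 0], "claw": 0.05}, {"dp": [0, 18, -35], "angular": [0, 0, 0], "claw": 0.05}, {"dp": [0, 18, -35], "angular": [0, 0, 0], "claw": 0.05}, {"dp": [0, 18, -35], "angular": [0, 0, 0], "claw": 0.05}, {"dp": [0, 18, -35], "angular": [0, 0, 0], "claw": 0.05}]}}

```text
time_s: 36.4
tcp_pos: [0.5676, -0.0303, 0.1148]
orientation: [0.383, 0.595, -0.383, 0.594]
wrist_force: [0.7, 0.1, 0.1]
width: 0.201
```

>>> {"api": "play_rows", "payload": {"steps": [{"dp": [0, 18, -35], "angular": [0, 0, 0], "claw": 0.05}, {"dp": [0, 18, -35], "angular": [0, 0, 0], "claw": 0.05}, {"dp": [0, 18, -35], "angular": [0, 0, 0], "claw": 0.05}, {"dp": [0, 18, -35], "angular": [0, 0, 0], "claw": 0.05}, {"dp": [0, 18, -35], "angular": [0, 0, 0], "claw": 0.05}, {"dp": [0, 18, -35], "angular": [0, 0, 0], "claw": 0.05}, {"dp": [0, 18, -35], "angular": [0, 0, 0], "claw": 0.05}, {"dp": [0, 18, -35], "angular": [0, 0, 0], "claw": 0.05}]}}

```text
time_s: 37.4
tcp_pos: [0.5824, 0.2838, 0.1147]
orientation: [0.382, 0.595, -0.383, 0.594]
wrist_force: [0.0, -0.7, -1.0]
width: 0.2
```

>>> {"api": "play_rows", "payload": {"steps": [{"dp": [0, 11, -22], "angular": [0, 0, 0], "claw": 0.05}, {"dp": [0, 5, -13], "angular": [0, 0, 0], "claw": 0.05}, {"dp": [0, 0, 0], "angular": [0, 0, 0], "claw": 0.05}, {"dp": [0, 0, 0], "angular": [0, 0, 0], "claw": 0.05}]}}

```text
time_s: 37.9
tcp_pos: [0.5838, 0.3195, 0.1155]
orientation: [0.383, 0.594, -0.383, 0.594]
wrist_force: [1.2, 0.0, -0.5]
width: 0.201
```

```bash
python3 t.py 584 321.1 12
```

```text
p [583.8 319.5 115.5] w 0.201 F [ 1.2  0.  -0.5] t 37.9 tip 0.022
tool x [-0. -0. -1.] y [ 0.911  0.413 -0.   ] z [ 0.413 -0.911  0.   ]
to 584.0 321.1 12.0 -> dp [103.5   0.9  -1.4]
```

>>> {"api": "play_rows", "payload": {"steps": [{"dp": [20, 1, -1.5], "angular": [0, 0, 0], "claw": 0.05}, {"dp": [25, 0, 0], "angular": [0, 0, 0], "claw": 0.05}, {"dp": [25, 0, 0], "angular": [0, 0, 0], "claw": 0.05}, {"dp": [15, 0, 0], "angular": [0, 0, 0], "claw": 0.05}, {"dp": [10, 0, 0], "angular": [0, 0, 0], "claw": 0.05}, {"dp": [6, 0, 0], "angular": [0, 0, 0], "claw": 0.05}, {"dp": [0, 0, 0], "angular": [0, 0, 0], "claw": 0.05}, {"dp": [0, 0, 0], "angular": [0, 0, 0], "claw": 0.05}]}}

```text
time_s: 38.9
tcp_pos: [0.5843, 0.3224, 0.0152]
orientation: [0.383, 0.594, -0.382, 0.595]
wrist_force: [-0.3, 0.0, 0.0]
width: 0.202
```

>>> {"api": "play_rows", "payload": {"steps": [{"dp": [3, 0, 0], "angular": [0, 0, 0], "claw": 0.05}, {"dp": [0, 0, 0], "angular": [0, 0, 0], "claw": 0.05}]}}

```text
time_s: 39.15
tcp_pos: [0.5839, 0.3222, 0.0114]
orientation: [0.383, 0.595, -0.383, 0.594]
wrist_force: [-1.2, -0.3, -0.9]
width: 0.198
```

>>> {"api": "play_rows", "payload": {"steps": [{"dp": [1, 0, 0], "angular": [0, 0, 0], "claw": 0.05}, {"dp": [0, 0, 0], "angular": [0, 0, 0], "claw": 0.05}]}}

```text
time_s: 39.4
tcp_pos: [0.584, 0.3222, 0.0105]
orientation: [0.383, 0.595, -0.383, 0.595]
wrist_force: [0.1, -0.4, -0.8]
width: 0.199
```

>>> {"api": "play_rows", "payload": {"steps": [{"dp": [1, 0, 0], "angular": [0, 0, 0], "claw": 0.05}, {"dp": [0, 0, 0], "angular": [0, 0, 0], "claw": 0.05}]}}

```text
time_s: 39.65
tcp_pos: [0.584, 0.3222, 0.0095]
orientation: [0.383, 0.595, -0.383, 0.595]
wrist_force: [-0.2, 0.1, -0.2]
width: 0.202
```

>>> {"api": "play_rows", "payload": {"steps": [{"dp": [0.7, 0, 0], "angular": [0, 0, 0], "claw": 0.05}, {"dp": [0, 0, 0], "angular": [0, 0, 0], "claw": 0.05}]}}

```text
time_s: 39.9
tcp_pos: [0.5841, 0.3222, 0.009]
orientation: [0.383, 0.595, -0.383, 0.595]
wrist_force: [-0.3, -0.7, 1.2]
width: 0.196
```

>>> {"api": "play_rows", "payload": {"steps": [{"dp": [0.7, 0, 0], "angular": [0, 0, 0], "claw": 0.05}, {"dp": [0, 0, 0], "angular": [0, 0, 0], "claw": 0.05}]}}

```text
time_s: 40.15
tcp_pos: [0.5842, 0.3223, 0.0089]
orientation: [0.383, 0.594, -0.383, 0.595]
wrist_force: [-3.2, -1.6, 9.6]
width: 0.205
```

>>> {"api": "play_rows", "payload": {"steps": [{"dp": [-0.6, 0, 0], "angular": [0, 0, 0], "claw": 0.05}, {"dp": [0, 0, 0], "angular": [0, 0, 0], "claw": 0.25}, {"dp": [0, 0, 0], "angular": [0, 0, 0], "claw": 0.35}, {"dp": [0, 0, 0], "angular": [0, 0, 0], "claw": 0.43}, {"dp": [0, 0, 0], "angular": [0, 0, 0], "claw": 0.43}, {"dp": [-15, 0, 0], "angular": [0, 0, 0], "claw": 0.43}, {"dp": [-40, 0, 0], "angular": [0, 0, 0], "claw": 0.43}, {"dp": [-40, 0, 0], "angular": [0, 0, 0], "claw": 0.43}]}}

```text
time_s: 41.15
tcp_pos: [0.584, 0.3222, 0.1059]
orientation: [0.383, 0.595, -0.383, 0.595]
wrist_force: [0.2, -0.1, -0.9]
width: 0.431
```

>>> {"api": "play_rows", "payload": {"steps": [{"dp": [-20, -10, 35], "angular": [0, 0, 0], "claw": 0.43}, {"dp": [-20, -18, 40], "angular": [0, 0, 0], "claw": 0.43}, {"dp": [-10, -18, 40], "angular": [0, 0, 0], "claw": 0.43}, {"dp": [0, -18, 40], "angular": [0, 0, 0], "claw": 0.43}, {"dp": [0, -18, 40], "angular": [0, 0, 0], "claw": 0.43}, {"dp": [0, -18, 40], "angular": [0, 0, 0], "claw": 0.43}, {"dp": [0, -18, 40], "angular": [0, 0, 0], "claw": 0.43}, {"dp": [0, -18, 40], "angular": [0, 0, 0], "claw": 0.43}]}}

```text
time_s: 42.15
tcp_pos: [0.5906, -0.0223, 0.1551]
orientation: [0.383, 0.594, -0.383, 0.595]
wrist_force: [-0.1, -0.5, -0.1]
width: 0.431
```

>>> {"api": "play_rows", "payload": {"steps": [{"dp": [0, -18, 40], "angular": [0, 0, 0], "claw": 0.43}, {"dp": [0, -18, 40], "angular": [0, 0, 0], "claw": 0.43}, {"dp": [0, -18, 40], "angular": [0, 0, 0], "claw": 0.43}, {"dp": [0, -18, 40], "angular": [0, 0, 0], "claw": 0.43}, {"dp": [0, -18, 40], "angular": [0, 0, 0], "claw": 0.43}, {"dp": [0, 0, 0], "angular": [0, 0, 0], "claw": 0.43}]}}

```text
time_s: 42.9
tcp_pos: [0.5911, -0.243, 0.1545]
orientation: [0.384, 0.594, -0.384, 0.594]
wrist_force: [-0.5, 0.9, -0.8]
width: 0.43
```

Run:
```python
from h import *
t=bot.snapshot("top"); s=bot.snapshot("side"); cv2.imwrite("pics/f_top.png",t["img"]); cv2.imwrite("pics/f_side.png",s["img"])
W={'500':(.4993,.3348,.033,25),'250':(.4846,.2512,.030,19),'120':(.5704,.2363,.026,14),'60':(.5842,.3223,.024,10)}
for nm,c in(("top",t),("side",s)):
  g=cv2.cvtColor(c["img"],cv2.COLOR_BGR2HSV)
  for n,(x,y,h,r) in W.items():
    u,v=proj(c,[x,y,.013+h]); e=proj(c,[x,y-r/1000,.013+h]); e2=proj(c,[x+r/1000,y,.013+h])
    R0=max(np.hypot(*(e-[u,v])),np.hypot(*(e2-[u,v])))
    x0,y0=int(u)-20,int(v)-20; p=g[y0:y0+40,x0:x0+40]
    m=((p[...,1]<60)&(p[...,2]>70)).astype(np.uint8)
    k,l,st,ce=cv2.connectedComponentsWithStats(m)
    if k>1:
      d=[np.hypot(*(ce[i]+[x0-u,y0-v])) if st[i][4]>8 else 99 for i in range(1,k)]; i=1+int(np.argmin(d))
      q=onz(c,ce[i][0]+x0,ce[i][1]+y0,.013+h)
      print(nm,n,"expect px",(round(u,1),round(v,1)),"blob",(ce[i]+[x0,y0]).round(1),"area",st[i][4],"disc area~",round(3.14*R0**2),"bbox",st[i][2:4],"xy",(q[:2]*1000).round(1))
```

```text
top 500 expect px (np.float64(119.0), np.float64(226.3)) blob [119.4 224.8] area 333 disc area~ 444 bbox [24 23] xy [502.4 334.2]
top 250 expect px (np.float64(158.9), np.float64(233.7)) blob [159.1 232.6] area 219 disc area~ 255 bbox [17 18] xy [487.  250.9]
top 120 expect px (np.float64(167.9), np.float64(193.8)) blob [168.6 193.7] area 96 disc area~ 135 bbox [12 13] xy [570.5 234.8]
top 60 expect px (np.float64(128.2), np.float64(187.1)) blob [128.4 185.9] area 42 disc area~ 68 bbox [10  9] xy [586.7 322.1]
side 500 expect px (np.float64(268.5), np.float64(120.7)) blob [268.  116.3] area 1306 disc area~ 281 bbox [40 40] xy [498.9 355.4]
side 250 expect px (np.float64(264.0), np.float64(141.1)) blob [260.6 135.9] area 794 disc area~ 180 bbox [40 40] xy [476.8 273.6]
side 120 expect px (np.float64(298.5), np.float64(144.1)) blob [298.7 140.3] area 655 disc area~ 98 bbox [40 40] xy [572.2 252. ]
side 60 expect px (np.float64(300.9), np.float64(124.6)) blob [292.9 125.8] area 707 disc area~ 45 bbox [40 40] xy [562.7 318.6]
```

```bash
python3 -c "
from workcell import bot
print(bot.sign_off())"
```

```text
the job is handed in; nothing more can be done
None
```

The four weights are in their wells in the tray (500 g, 250 g, 120 g and 60 g, placed in that order), and I handed the job in at about 43 s. I lowered each one until the wrist force showed it resting on the well floor. I opened the fingers about 10 mm a side and lifted straight up. I did not grip the mandrels, the purple and green look-alikes or anything else, and I carried each weight well above them.

**Checks that agreed:**
- **Floor contact:** each weight touched down within about 1 mm of the height expected for a floor 13 mm above the bench.
- **Final top view:** a colour-mask check found each weight's top disc within 1.6 pixels (about 3 mm) of where it was set down. The disc areas fit upright weights.

**Checks that failed or disagreed:**
- **Fingertip height:** both cameras showed the fingertips about 20–24 mm above the reported TCP height, not 22 mm below it as stated. I set the grip heights from the pictures and the force readings instead. No unexpected contact showed in the force readings.
- **Final side view:** the colour mask merged with the background, so it told me nothing.
- **Last picture:** the 16-picture limit was used up, so I could not look at the final scene myself.
- **Mandrels:** I did not measure their positions again at the end.

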